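Face the light-sensitive jars to the label reader

TASK

The amber jars are light-sensitive, so first slide the lamp fader on the grey console fully down to its dim end. Then lift every jar standing on the bench by its cap onto the middle of a turntable of its own and, as the caps spin idly, roll each jar round by its edge with a fingertip until its label faces squarely to the reader bar; finally, with all of them ready, slide the fader up until it is level with the white pointer. Knock nothing over, and leave the small dropper bottles where they are.

Things in the scene. Friction and masses are not known exactly. Their poses are not given: they have to be found in the camera images.
- stand: reader stand, fixed: aluminium plate 494 along y, 190 along x, four turntables in a row along y, and a low black reader bar (top 36 above the bench) along its far edge. Origin on the bench midway along the line of the turntables' axes; x points square to the reader bar (the way labels must face), y along the row, z up.
- spot1 (a point): turntable at the +y end of the stand: steel disc 116 across, flat rubber top 25 above the bench, turning endlessly both ways about its upright axis (drag 0.03 N m; stops when let go). Point at the centre of its top; it does not turn with the disc, its axes are the stand's. Axes of neighbours are 125 apart. A jar stands on it by friction and turns with it.
- spot2 (a point): turntable at the second place from the +y end of the stand: steel disc 116 across, flat rubber top 25 above the bench, turning endlessly both ways about its upright axis (drag 0.03 N m; stops when let go). Point at the centre of its top; it does not turn with the disc, its axes are the stand's. Axes of neighbours are 125 apart. A jar stands on it by friction and turns with it.
- spot3 (a point): turntable at the third place from the +y end of the stand: steel disc 116 across, flat rubber top 25 above the bench, turning endlessly both ways about its upright axis (drag 0.03 N m; stops when let go). Point at the centre of its top; it does not turn with the disc, its axes are the stand's. Axes of neighbours are 125 apart. A jar stands on it by friction and turns with it.
- spot4 (a point): turntable at the -y end of the stand: steel disc 116 across, flat rubber top 25 above the bench, turning endlessly both ways about its upright axis (drag 0.03 N m; stops when let go). Point at the centre of its top; it does not turn with the disc, its axes are the stand's. Axes of neighbours are 125 apart. A jar stands on it by friction and turns with it.
- jar1_cap (a point): squat amber jar 1 (absent in some runs), 0.25-0.5 kg: body 96 across (too wide to grip), flat shoulder at 75 above its underside, black cap 40 across from 79 to 107. The cap spins freely: twisting it does not turn the jar; the jar may turn a little while carried. Point on the axis, 93 above the underside (mid-cap). Axes belong to the jar, not the cap: z up, x out through the label's middle.
- jar1_label (a point): middle of jar 1's white label, on the side wall 48 from the axis, 37 above the underside; x points out of it. It spans about 77 degrees; a white strip 22 wide runs on from it over the shoulder to the cap, seen from above. It starts facing anywhere. A fingertip pressed lightly (5-15 N) on the shoulder 40 from the axis and moved round turns jar and turntable together.
- jar2_cap (a point): squat amber jar 2 (absent in some runs), 0.25-0.5 kg: body 96 across (too wide to grip), flat shoulder at 75 above its underside, black cap 40 across from 79 to 107. The cap spins freely: twisting it does not turn the jar; the jar may turn a little while carried. Point on the axis, 93 above the underside (mid-cap). Axes belong to the jar, not the cap: z up, x out through the label's middle.
- jar2_label (a point): middle of jar 2's white label, on the side wall 48 from the axis, 37 above the underside; x points out of it. It spans about 77 degrees; a white strip 22 wide runs on from it over the shoulder to the cap, seen from above. It starts facing anywhere. A fingertip pressed lightly (5-15 N) on the shoulder 40 from the axis and moved round turns jar and turntable together.
- jar3_cap (a point): squat amber jar 3 (absent in some runs), 0.25-0.5 kg: body 96 across (too wide to grip), flat shoulder at 75 above its underside, black cap 40 across from 79 to 107. The cap spins freely: twisting it does not turn the jar; the jar may turn a little while carried. Point on the axis, 93 above the underside (mid-cap). Axes belong to the jar, not the cap: z up, x out through the label's middle.
- jar3_label (a point): middle of jar 3's white label, on the side wall 48 from the axis, 37 above the underside; x points out of it. It spans about 77 degrees; a white strip 22 wide runs on from it over the shoulder to the cap, seen from above. It starts facing anywhere. A fingertip pressed lightly (5-15 N) on the shoulder 40 from the axis and moved round turns jar and turntable together.
- jar4_cap (a point): squat amber jar 4 (absent in some runs), 0.25-0.5 kg: body 96 across (too wide to grip), flat shoulder at 75 above its underside, black cap 40 across from 79 to 107. The cap spins freely: twisting it does not turn the jar; the jar may turn a little while carried. Point on the axis, 93 above the underside (mid-cap). Axes belong to the jar, not the cap: z up, x out through the label's middle.
- jar4_label (a point): middle of jar 4's white label, on the side wall 48 from the axis, 37 above the underside; x points out of it. It spans about 77 degrees; a white strip 22 wide runs on from it over the shoulder to the cap, seen from above. It starts facing anywhere. A fingertip pressed lightly (5-15 N) on the shoulder 40 from the axis and moved round turns jar and turntable together.
- fader (a joint): lamp fader on the grey console (110 along x, 200 along y, top 50 above the bench, fixed): slides along the console's y, 0 = fully down (dim end, at -y, thin end of the printed wedge), 0.120 = fully up; about 1.5 N of friction, stays where left.
- fader_grip (a point): middle of the fader's black knob: 30 across the track (x), 16 along the track (y), rising from 51 to 79 above the bench; this point is 66 above the bench. Axes are the console's: y along the track, towards brighter.
- pointer_mark (a point): white pointer on the console top beside the track (its -x side), 28 x 5, 4 high (top 54 above the bench), square to the track: marks the wanted fader position (knob's middle level with this point along y). Point at the pointer's middle; axes are the console's. It is stiff; leave it. Nothing else stands up from the console.
- dropper1: small white dropper bottle 30 across, 60 tall, a bystander; origin under its centre
- dropper2: small white dropper bottle 30 across, 60 tall, a bystander; origin under its centre
There are look-alikes about, which are no part of the job. Leave any yellow look-alike of the part that bears jar4_cap alone.

How it is judged:
By the outcome, as a careful person would: the job done as asked, in the order asked, and still so for the second after the job is handed in, with the robot touching nothing.
Of jar1, jar2, jar3, jar4 only 3 to 4 are there at a start; the rules pass over those that are not, and their reading is None.
At some moment in a run one of jar1, jar2, jar3, jar4 may be knocked a few centimetres aside while the robot is not near it.
Once in a run the grip may slacken for a moment while it holds something.
It also fails if it takes over 210 s, if anything falls off the work surface, if the arm or the gripper's body presses on something with over 40 N, if the wrist force passes 120 N, or if a joint passes its speed limit or range.

ROBOT

A 7-joint arm with a two-finger parallel gripper is mounted at the origin on the work surface. World frame = base frame: x ahead of the robot, y to its left, z up, the work surface at z = 0. Lengths are in m, angles in rad, forces in N, time in s.
With the tool pointing down it reaches from about 0.425 to 0.925 m from the base axis. Payload 6.8 kg.
Tool frame: the origin (TCP) lies at the very end of the fingers, on their centre line; the grasp point (between the pads) lies 19 mm behind it; z points along the fingers, x is the direction in which the jaws open and shut, and the axes are right-handed (so a half turn about z gives the same grasp; the last joint's range is limited). The gripper opens to 85 mm and grips with 20 to 120 N. Pads are 22 mm wide; open, the fingers measure 114 mm over their backs; the gripper's body (76 mm by 85 mm) begins 54 mm behind the grasp point. The pads swing forward as they close: fully open they stand 13 mm farther back than shut.
Start: joints at [-0.108, 0.477, 0.022, 1.555, -0.011, 1.109, -0.083], TCP at [0.675, 0, 0.231] pointing down, gripper open.
Joint ranges: [-2.96, 2.96], [-0.34, 2.1], [-1.41, 1.46], [0.24, 2.44], [-1.37, 4.51], [0.17, 1.92], [-2.96, 2.96]. Speed limits (rad/s): [2.39, 2.39, 3.14, 3.14, 3.14, 3.14, 3.14].

INTERFACE

Orientations are given as a unit quaternion [w, x, y, z].
In Python, from cell import monitor, eyes, env gives the robot as it stands.
- The arm moves only by the tool send_rows, never from a script. Its arguments are lists of equal length, an entry for each row: "translation": the shift along the tool's x, y, z in cm, a list of three; "twist": the turn about the tool's z in rad. In form: {"translation": [[x, y, z], ...], "twist": [twist, ...]}. A call has 1 to 20 rows; each row is the pose to reach, as a shift and turn from the pose commanded when the call began, along the tool's axes at that moment; what a row does not reach only later rows make up. A row lasts 1/12 s, in which the tool goes at most 41.7 mm and 7.16 degrees, less where a joint would pass 70% of its speed; a pose out of reach is approached as far as the arm can. A call with a gripper value outside its range is refused whole. "fingers" is the opening in per cent of the stroke, from 0 (shut) to 100 (fully open), set as the call begins (left out, the last holds). The fingers move at their own pace and stop on an object; "squeeze" is the grip in N (left out, the last holds). Time passes only in rows, so rows that repeat a pose let the fingers close. It gives the time, the measured TCP pose, the force and the opening at its end, in the units of the state.
- monitor.get_obs(): the state, without advancing time (a new reading comes with each control period).
- eyes.camera(name): name is "scene" or "side" or "wrist"; returns the picture (480x640x3 uint8, blue, green, red); there is no depth.
- eyes.camera_model(name): a dict with "intrinsics" (3x3 intrinsics, pixels), "R" (3x3) and "t" (3): a world point X has camera coordinates R X + t; the wrist camera has in their place "hand_eye" (4x4, takes a point from camera to tool coordinates, whose origin is the TCP and whose axes are the tool frame's). Camera axes: x right, y down, z forward; pixel columns grow to the right and rows downward; lengths in m; the calibration is good to about 2 mm. A picture is of the moment at which its call begins: read the wrist's pose just before it. camera_model takes no time and is no camera call.
- env.sign_off(): hands the job in, once; it reports no verdict.
The state is a dict: "time": time; "joints": joint angles; "qvel": joint speeds; "joint_torque": joint torques, N m; "position": TCP position; "tool_rot": TCP orientation; "ft_force": force on the tool from outside, world axes, zero at the start; "wrist_torque": the same for the moment, N m; "grip_width": finger opening in m.
Only numpy, scipy, OpenCV 4.12 (cv2) and the standard library are available. Lean on these libraries where they do the work, as an engineer would, in place of code of your own. Each camera call takes 0.05 s, during which the arm holds its last target.

## Working session

There is one attempt and no reset: what is moved stays moved. The work goes in short steps, Python scripts to look and compute and a tool call to move; the robot and the scene stay as the last step left them, time stands still between calls to the robot, and variables do not carry over. Pictures are saved under pics/ and viewed, and the job is handed in when it is done.

Besides the shell and the picture viewer there is one more tool, called after ">>>" as name(argument=value, ...), one argument or row to a line, values as JSON. send_rows: Moves the arm, as the interface text tells. Its arguments: {"type":"object","properties":{"translation":{"type":"array","items":{"type":"array","items":{"type":"number"}}},"twist":{"type":"array","items":{"type":"number"}},"fingers":{"type":"number"},"squeeze":{"type":"number"}},"required":["translation","twist"]}

```bash
ls; mkdir -p pics
python3 - <<'E'
from cell import monitor, eyes, env
import cv2
o=monitor.get_obs()
for k,v in o.items(): print(k,v)
for n in ["scene","side","wrist"]:
    cv2.imwrite(f"pics/{n}0.png",eyes.camera(n)); print(n,eyes.camera_model(n))
E
```

```text
pics
time 0.0
joints [-0.10808119  0.47779644  0.02231997  1.55645828 -0.01146628  1.10930281
 -0.08309984]
qvel [-0.00014799  0.00150455 -0.0006158   0.00038736 -0.00128198  0.0016385
  0.0011749 ]
joint_torque [-5.45967814e-04 -5.96443820e+01  1.60769675e+00 -2.81194621e+01
  1.24063640e-02  9.39900521e-03  2.20753498e-05]
position [ 6.74402927e-01 -2.56601696e-05  2.30324922e-01]
tool_rot [ 7.88612251e-05  9.99999578e-01  1.77399164e-05 -9.15036423e-04]
ft_force [-0.38384198 -0.34391787 -1.12469169]
wrist_torque [-0.00287333  0.01243839 -0.01562417]
grip_width 0.08555684036780749
scene {'intrinsics': array([[545.21689105,   0.        , 319.36794523],
       [  0.        , 545.21689105, 240.65846333],
       [  0.        ,   0.        ,   1.        ]]), 'R': array([[-0.72109385,  0.69282398, -0.00431156],
       [ 0.40395121,  0.41536181, -0.81504477],
       [-0.56289171, -0.58946543, -0.57938194]]), 't': array([ 0.40322117, -0.12385959,  1.52380553])}
side {'intrinsics': array([[582.24426432,   0.        , 323.7884671 ],
       [  0.        , 582.24426432, 243.85710167],
       [  0.        ,   0.        ,   1.        ]]), 'R': array([[ 0.8153224 , -0.57886575,  0.01279929],
       [-0.41803833, -0.60380692, -0.67872023],
       [ 0.40061619,  0.54802522, -0.73428538]]), 't': array([-0.46427008,  0.22220043,  1.05081825])}
wrist {'intrinsics': array([[347.27468571,   0.        , 320.03538254],
       [  0.        , 347.27468571, 237.76711615],
       [  0.        ,   0.        ,   1.        ]]), 'hand_eye': array([[ 9.99999093e-01, -9.03702789e-04,  9.99075598e-04,
         1.13433856e-03],
       [ 5.62603262e-04,  9.53999810e-01,  2.99806680e-01,
        -7.58387944e-02],
       [-1.22405406e-03, -2.99805846e-01,  9.53999453e-01,
        -1.42533198e-01],
       [ 0.00000000e+00,  0.00000000e+00,  0.00000000e+00,
         1.00000000e+00]])}
```

View pics/scene0.png

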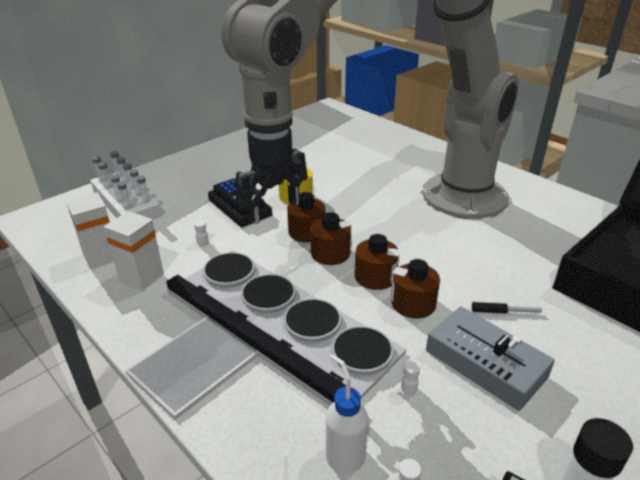

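View pics/side0.png

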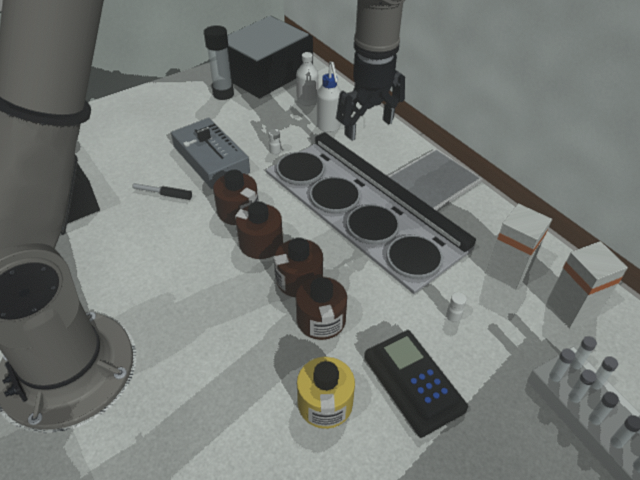

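View pics/wrist0.png

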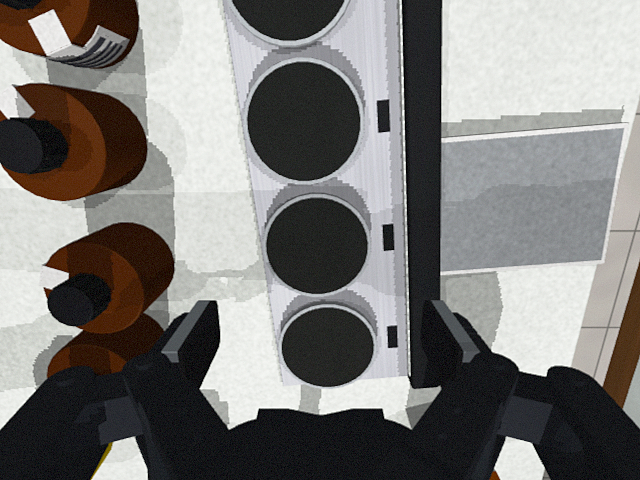

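```bash
cat > h.py <<'E'
from cell import monitor, eyes, env
import cv2, numpy as np
from scipy.spatial.transform import Rotation as Ro
def cam(n,pose=None):
    m=eyes.camera_model(n); K=np.array(m["intrinsics"])
    if n!="wrist": return K,np.array(m["R"]),np.array(m["t"])
    o=pose or monitor.get_obs(); q=o["tool_rot"]
    T=np.eye(4);T[:3,:3]=Ro.from_quat([q[1],q[2],q[3],q[0]]).as_matrix();T[:3,3]=o["position"]
    C=np.linalg.inv(T@np.array(m["hand_eye"]))
    return K,C[:3,:3],C[:3,3]
def snap(n,f=None):
    o=monitor.get_obs(); im=eyes.camera(n); 
    if f: cv2.imwrite(f"pics/{f}.png",im)
    return im,cam(n,o)
def cast(c,px,z):
    K,R,t=c; px=np.atleast_2d(np.asarray(px,float))
    d=np.c_[px,np.ones(len(px))]@np.linalg.inv(K).T@R
    C=-R.T@t; s=(z-C[2])/d[:,2]
    return C+d*s[:,None]
def proj(c,X):
    K,R,t=c; p=np.atleast_2d(X)@R.T+t; p=p@K.T
    return p[:,:2]/p[:,2:]
def circ(P):
    A=np.c_[2*P[:,:2],np.ones(len(P))]; s=np.linalg.lstsq(A,(P[:,:2]**2).sum(1),rcond=None)[0]
    return s[0],s[1],np.sqrt(s[2]+s[0]**2+s[1]**2)
E
python3 - <<'E'
from h import *
S=cam("scene"); D=cam("side")
print("caps scene",cast(S,[[307,198],[331,219],[377,241],[418,267],[302,165]],.107).round(3).tolist())
print("caps side",cast(D,[[233,176],[259,211],[300,247],[322,286],[326,367]],.107).round(3).tolist())
print("knob",cast(S,[[505,341]],.079).round(3),cast(D,[[203,131]],.079).round(3))
im=cv2.imread("pics/scene0.png");cv2.imwrite("pics/sc_con.png",cv2.resize(im[290:420,410:570],None,fx=5,fy=4.5,interpolation=cv2.INTER_CUBIC)[:600,:800])
im=cv2.imread("pics/side0.png");cv2.imwrite("pics/sd_con.png",cv2.resize(im[100:200,150:270],None,fx=6,fy=6,interpolation=cv2.INTER_CUBIC))
im=cv2.imread("pics/wrist0.png")
c=cam("wrist")
g=cv2.cvtColor(im,cv2.COLOR_BGR2GRAY)
m=((g<60)).astype(np.uint8)
for ct in cv2.findContours(m,cv2.RETR_EXTERNAL,cv2.CHAIN_APPROX_NONE)[0]:
    a=cv2.contourArea(ct)
    if a>3000:
        P=cast(c,ct[:,0],.025); print(a,np.round(circ(P),4))
E
```

```text
caps scene [[0.44, -0.167, 0.107], [0.463, -0.061, 0.107], [0.454, 0.069, 0.107], [0.463, 0.185, 0.107], [0.333, -0.301, 0.107]]
caps side [[0.453, 0.175, 0.107], [0.443, 0.051, 0.107], [0.456, -0.078, 0.107], [0.436, -0.18, 0.107], [0.345, -0.319, 0.107]]
knob [[0.491 0.403 0.079]] [[0.489 0.391 0.079]]
5490.0 [ 0.684  -0.1688  0.0526]
7399.5 [ 0.6719 -0.0444  0.0528]
12989.5 [0.435  0.0591 0.0621]
10222.0 [0.6599 0.0802 0.0529]
85693.0 [ 0.6896 -0.1942  0.2745]
3100.5 [0.648  0.1784 0.0322]
5103.0 [0.4558 0.1679 0.0407]
```

View pics/sc_con.png

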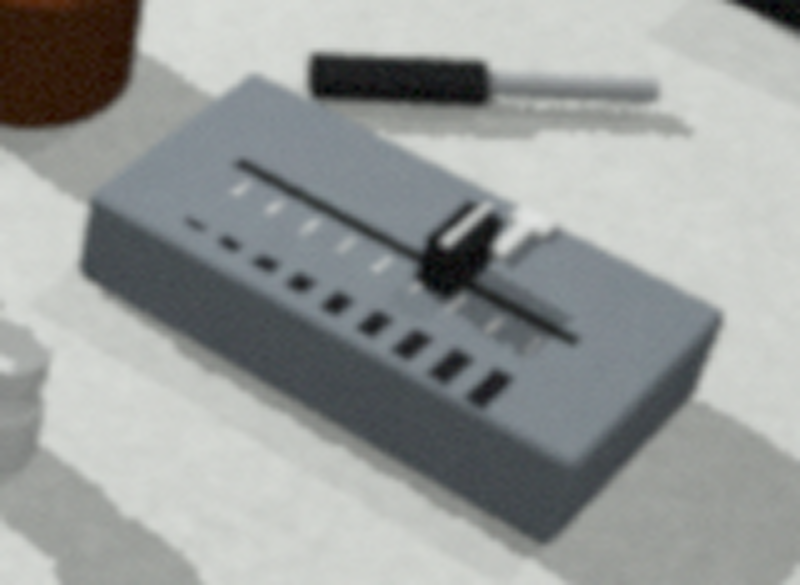

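View pics/sd_con.png

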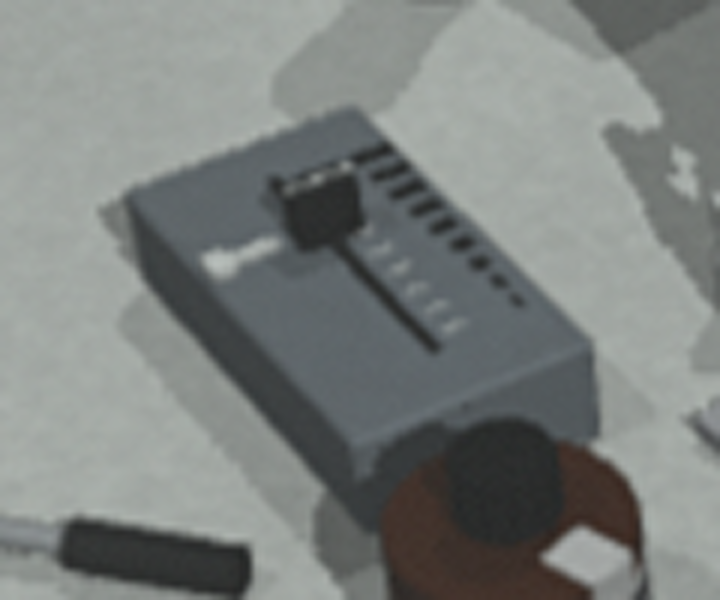

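>>> send_rows(
  translation=[
    [-16.5,-37.5,0],
    [-16.5,-37.5,0],
    [-16.5,-37.5,0],
    [-16.5,-37.5,0],
    [-16.5,-37.5,0],
    [-16.5,-37.5,0],
    [-16.5,-37.5,0],
    [-16.5,-37.5,0],
    [-16.5,-37.5,0],
    [-16.5,-37.5,0],
    [-16.5,-37.5,0],
    [-16.5,-37.5,0],
    [-16.5,-37.5,0],
    [-16.5,-37.5,0],
    [-16.5,-37.5,0],
    [-16.5,-37.5,0],
    [-16.5,-37.5,0],
  ],
  twist=[-1.5708,-1.5708,-1.5708,-1.5708,-1.5708,-1.5708,-1.5708,-1.5708,-1.5708,-1.5708,-1.5708,-1.5708,-1.5708,-1.5708,-1.5708,-1.5708,-1.5708],
  fingers=60,
  squeeze=40,
)

```text
time: 1.57
position: [0.5101, 0.3748, 0.2313]
tool_rot: [0.0, 0.708, 0.706, -0.0]
ft_force: [0.3, -0.1, 0.3]
grip_width: 0.0516
```

Run:
```python
from h import *
im,c=snap("wrist","w1"); o=monitor.get_obs(); print(o["time"],o["position"],o["tool_rot"],o["joints"].round(2),c[0][0])
```

```text
1.6167 [0.51009852 0.37485905 0.23131102] [7.63555151e-05 7.07643077e-01 7.06570074e-01 6.60948013e-06] [-0.43  0.44 -0.41  1.64  0.19  1.1   0.68] [347.27468571   0.         320.03538254]
```

View pics/w1.png

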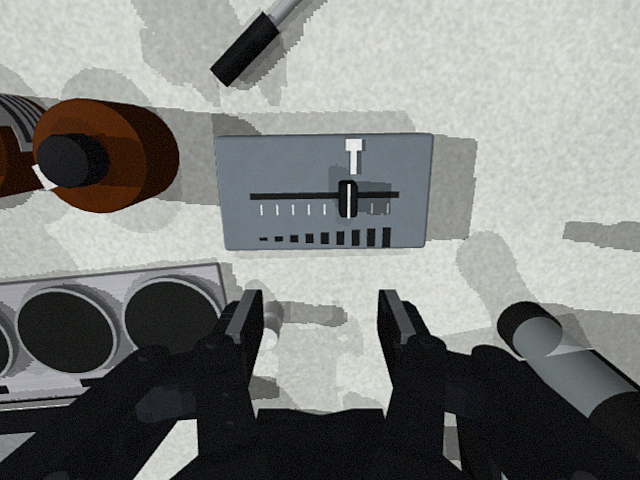

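Run:
```python
from h import *
im=cv2.imread("pics/w1.png"); c=cam("wrist")
print("track",cast(c,[[250,196.5],[399,194.5]],.05).round(4).tolist())
print("corners",cast(c,[[215,137],[434,133],[426,248],[226,250]],.05).round(4).tolist())
g=im.min(2); m=(g>180).astype(np.uint8); m[:137]=0;m[175:]=0;m[:,:340]=0;m[:,370:]=0
ys,xs=np.nonzero(m)
for y in range(138,176,3): print(y,xs[ys==y].min() if (ys==y).any() else None,xs[ys==y].max() if (ys==y).any() else None, cast(c,[[xs[ys==y].mean(),y]],.054).round(4) if (ys==y).any() else'')
print("knobtop",cast(c,[[348.5,198]],.079).round(4), cast(c,[[348.5,182],[348.5,216]],.079).round(4))
print("dropper",cast(c,[[273,320]],.05).round(3))
cv2.imwrite("pics/w1z.png",cv2.resize(im[125:260,210:440],None,fx=3.4,fy=3.4,interpolation=cv2.INTER_CUBIC))
```

```text
track [[0.4959, 0.308, 0.05], [0.4943, 0.4483, 0.05]]
corners [[0.4419, 0.28, 0.05], [0.4389, 0.4759, 0.05], [0.5476, 0.4785, 0.05], [0.5493, 0.2809, 0.05]]
138 None None 
141 346 361 [[0.4455 0.4038 0.054 ]]
144 346 361 [[0.4481 0.4039 0.054 ]]
147 346 361 [[0.4507 0.404  0.054 ]]
150 347 356 [[0.4533 0.4025 0.054 ]]
153 351 356 [[0.4559 0.4041 0.054 ]]
156 351 356 [[0.4585 0.4042 0.054 ]]
159 351 356 [[0.4612 0.4042 0.054 ]]
162 351 356 [[0.4638 0.4043 0.054 ]]
165 351 356 [[0.4665 0.4044 0.054 ]]
168 351 355 [[0.4691 0.404  0.054 ]]
171 351 355 [[0.4718 0.4041 0.054 ]]
174 None None 
knobtop [[0.4919 0.3985 0.079 ]] [[0.4781 0.3982 0.079 ]
 [0.5078 0.3988 0.079 ]]
dropper [[0.628 0.324 0.05 ]]
```

View pics/w1z.png

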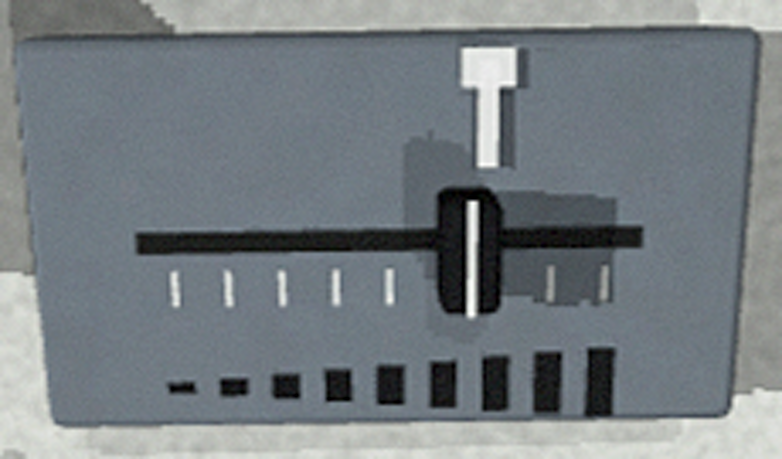

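>>> send_rows(
  translation=[
    [2.4,-1.8,4],
    [2.4,-1.8,8],
    [2.4,-1.8,12],
    [2.4,-1.8,15],
    [2.4,-1.8,17.3],
    [2.4,-1.8,17.3],
    [2.4,-1.8,17.3],
  ],
  twist=[0,0,0,0,0,0,0],
)

```text
time: 2.2
position: [0.4915, 0.3986, 0.0576]
tool_rot: [-0.0, 0.707, 0.707, -0.001]
ft_force: [0.3, 1.2, 0.5]
grip_width: 0.0513
```

>>> send_rows(
  translation=[
    [0,0,0],
    [0,0,0],
    [0,0,0],
    [0,0,0],
    [0,0,0],
    [0,0,0],
  ],
  twist=[0,0,0,0,0,0],
  fingers=0,
  squeeze=25,
)

```text
time: 2.7
position: [0.4932, 0.4, 0.0606]
tool_rot: [0.0, 0.707, 0.707, 0.002]
ft_force: [0.2, -0.3, 7.0]
grip_width: 0.0156
```

>>> send_rows(
  translation=[
    [-0.5,0,-0.3],
    [-1.5,0,-0.3],
    [-2.5,0.05,-0.3],
    [-3.5,0.05,-0.3],
    [-4.5,0.05,-0.3],
    [-5.5,0.05,-0.3],
    [-6.5,0.1,-0.3],
    [-7.3,0.1,-0.3],
    [-8.0,0.1,-0.3],
    [-8.5,0.1,-0.3],
    [-8.8,0.1,-0.3],
    [-8.8,0.1,-0.3],
    [-8.8,0.1,-0.3],
  ],
  twist=[0,0,0,0,0,0,0,0,0,0,0,0,0],
)

```text
time: 3.78
position: [0.4939, 0.318, 0.0612]
tool_rot: [-0.003, 0.706, 0.708, 0.006]
ft_force: [9.1, 19.3, -27.1]
grip_width: 0.0152
```

>>> send_rows(
  translation=[
    [0.6,0,0],
    [0.6,0,0],
    [0.6,0,0],
  ],
  twist=[0,0,0],
)

```text
time: 4.03
position: [0.4939, 0.3184, 0.0612]
tool_rot: [-0.0, 0.707, 0.707, 0.002]
ft_force: [6.4, 6.6, -14.8]
grip_width: 0.0156
```

>>> send_rows(
  translation=[
    [0,0,0],
    [0,0,0],
    [0,0,0],
    [0,0,0],
    [0,0,-4],
    [0,0,-8],
    [0,-1,-12],
    [0,2,-16],
    [0,2,-17],
    [0,2,-17],
    [0,2,-17],
  ],
  twist=[0,0,0,0,0,0,0,0,0,0,0],
  fingers=60,
)

```text
time: 4.95
position: [0.5134, 0.317, 0.2324]
tool_rot: [0.0, 0.707, 0.707, 0.001]
ft_force: [-0.3, 0.0, -1.0]
grip_width: 0.0509
```

Run:
```python
from h import *
im,c=snap("wrist","w2"); o=monitor.get_obs(); print(o["time"],o["position"],o["ft_force"])
```

```text
5.0 [0.51232345 0.31661005 0.23086986] [-0.91430982 -0.07967224 -1.17541418]
```

View pics/w2.png

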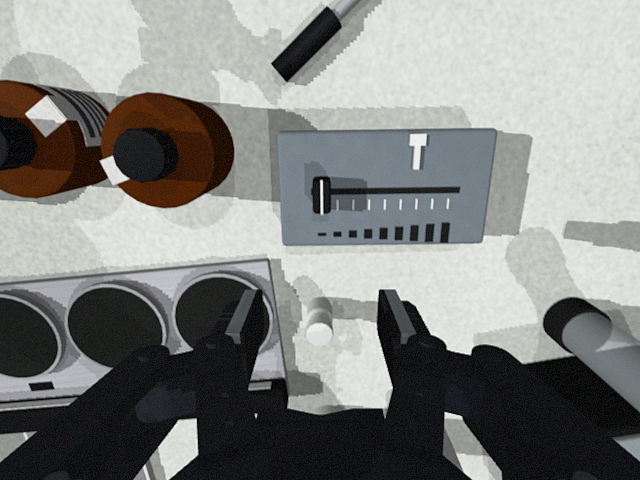

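>>> send_rows(
  translation=[
    [-31.5,1,-10],
    [-31.5,1,-10],
    [-31.5,1,-10],
    [-31.5,1,-10],
    [-31.5,1,-10],
    [-31.5,1,-10],
    [-31.5,1,-10],
    [-31.5,1,-10],
    [-31.5,1,-10],
    [-31.5,1,-10],
    [-31.5,1,-10],
    [-31.5,1,-10],
  ],
  twist=[0,0,0,0,0,0,0,0,0,0,0,0],
)

```text
time: 6.0
position: [0.5221, 0.0038, 0.3299]
tool_rot: [-0.001, 0.706, 0.708, -0.001]
ft_force: [0.3, -0.4, 0.7]
grip_width: 0.0511
```

Run:
```python
from h import *
im=cv2.imread("pics/w2.png")
im,c=snap("wrist","w3"); o=monitor.get_obs(); print(o["time"],o["position"],o["joints"].round(2))
```

```text
6.05 [0.52231122 0.00386892 0.33011501] [ 0.14  0.16 -0.3   1.77  0.05  1.22  1.4 ]
```

View pics/w3.png

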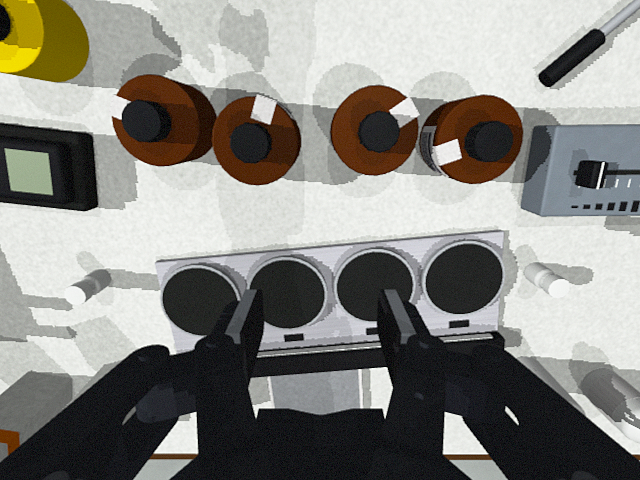

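```bash
cat >> h.py <<'E'
def jars(im,c,z0=0.0,dark=60,near=None,rng=.03):
    """detect caps; returns list of x,y,r,angle(deg world), strip npts"""
    K,R,t=c; C=-R.T@t; out=[]
    g=im.max(2); m=(g<dark).astype(np.uint8)
    m=cv2.morphologyEx(m,cv2.MORPH_OPEN,np.ones((3,3),np.uint8))
    for ct in cv2.findContours(m,cv2.RETR_EXTERNAL,cv2.CHAIN_APPROX_NONE)[0]:
        a=cv2.contourArea(ct)
        if a<300: continue
        P=cast(c,ct[:,0],z0+.107)[:,:2]; ctr=P.mean(0)
        e=(ctr-C[:2]);e/=max(np.linalg.norm(e),1e-6)
        s=P[(P-ctr)@e>0]
        x,y,r=circ(s)
        for _ in range(2):
            d=np.abs(np.hypot(*(s-[x,y]).T)-r); k=d<.002
            if k.sum()>10: x,y,r=circ(s[k])
        if not .016<r<.024: continue
        if near is not None and np.hypot(x-near[0],y-near[1])>rng: continue
        out.append((x,y,r)+strip(im,c,x,y,z0))
    return out
def strip(im,c,x,y,z0=0.0,th=150):
    H,W=im.shape[:2]; p=proj(c,[[x,y,z0+.075]])[0]
    r=120; u0,v0=int(max(0,p[0]-r)),int(max(0,p[1]-r)); u1,v1=int(min(W,p[0]+r)),int(min(H,p[1]+r))
    vv,uu=np.mgrid[v0:v1,u0:u1]; Q=cast(c,np.c_[uu.ravel(),vv.ravel()],z0+.075)[:,:2]-[x,y]
    rr=np.hypot(*Q.T); px=im[vv.ravel(),uu.ravel()]
    k=(rr>.026)&(rr<.046)&(px.min(1)>th)
    if k.sum()<8: return (None,0,None)
    q=Q[k]; mm=q.mean(0)
    return (np.degrees(np.arctan2(mm[1],mm[0])).round(1),int(k.sum()),np.degrees(np.angle(np.exp(1j*(np.arctan2(q[:,1],q[:,0])-np.arctan2(mm[1],mm[0]))))).std().round(1))
def discs(im,c):
    m=(im.max(2)<60).astype(np.uint8)
    for ct in cv2.findContours(m,cv2.RETR_EXTERNAL,cv2.CHAIN_APPROX_NONE)[0]:
        if cv2.contourArea(ct)>2000:
            P=cast(c,ct[:,0],.025)[:,:2]; x,y,r=circ(P)
            for _ in range(4):
                d=np.abs(np.hypot(*(P-[x,y]).T)-r); x,y,r=circ(P[d<max(.0015,np.median(d))])
            if .045<r<.065: print("disc",np.round((x,y,r),4))
E
python3 - <<'E'
from h import *
im=cv2.imread("pics/w3.png"); c=cam("wrist")
for j in jars(im,c): print(np.round(j[:3],4),j[3:])
discs(im,c)
print("knob",cast(c,[[591,174]],.079).round(4))
print("edge",cast(c,[[156,261],[502,231]],.008),"bar far/top",cast(c,[[497,335],[255,352]],.036))
print("droppers base",cast(c,[[98,275],[533,270]],0.0).round(3), "top",cast(c,[[78,294],[557,286]],0.06).round(3))
E
```

```text
[ 0.4605 -0.069   0.0197] (np.float64(162.4), 415, np.float64(10.8))
[0.4588 0.1788 0.0196] (np.float64(-69.7), 378, np.float64(11.0))
[0.4499 0.0627 0.0196] (np.float64(124.4), 398, np.float64(10.6))
[ 0.4399 -0.1747  0.0199] (np.float64(-111.8), 205, np.float64(9.2))
disc [0.6485 0.2048 0.0524]
disc [ 0.4982 -0.3436  0.0618]
knob [[0.4946 0.3075 0.079 ]]
edge [[ 0.62807172 -0.23159723  0.008     ]
 [ 0.58209185  0.256905    0.008     ]] bar far/top [[ 0.73038596  0.25925673  0.036     ]
 [ 0.75993575 -0.09185433  0.036     ]]
droppers base [[ 0.654 -0.324  0.   ]
 [ 0.644  0.316  0.   ]] top [[ 0.654 -0.314  0.06 ]
 [ 0.641  0.312  0.06 ]]
```

>>> send_rows(
  translation=[
    [17.5,-6.3,11],
    [17.5,-6.3,11],
    [17.5,-6.3,11],
    [17.5,-6.3,11],
    [17.5,-6.3,11],
    [17.5,-6.3,14],
    [17.5,-6.3,18],
    [17.5,-6.3,21],
    [17.5,-6.3,23],
    [17.5,-6.3,24.7],
    [17.5,-6.3,24.7],
    [17.5,-6.3,24.7],
  ],
  twist=[0,0,0,0,0,0,0,0,0,0,0,0],
  fingers=78,
)

```text
time: 7.05
position: [0.4588, 0.1779, 0.0836]
tool_rot: [-0.001, 0.706, 0.708, -0.001]
ft_force: [1.2, -0.3, 1.2]
grip_width: 0.0665
```

>>> send_rows(
  translation=[
    [0,0,0],
    [0,0,0],
    [0,0,0],
    [0,0,0],
    [0,0,0],
  ],
  twist=[0,0,0,0,0],
  fingers=0,
  squeeze=80,
)

```text
time: 7.47
position: [0.4612, 0.1787, 0.0859]
tool_rot: [0.0, 0.707, 0.707, 0.002]
ft_force: [-0.0, 3.3, 6.3]
grip_width: 0.0376
```

>>> send_rows(
  translation=[
    [0,0,-1],
    [0,0,-2.5],
    [0,0,-4.5],
    [0,0,-5.5],
    [0.3,2,-5.5],
    [0.8,5,-5.5],
    [1.3,8,-5.5],
    [1.7,11,-5.5],
    [2.1,14,-5.5],
    [2.4,17,-5.5],
    [2.6,18.5,-5.5],
    [2.6,19,-5.5],
    [2.6,19,-5.5],
    [2.6,19,-5.5],
  ],
  twist=[0,0,0,0,0,0,0,0,0,0,0,0,0,0],
)

```text
time: 8.63
position: [0.6486, 0.2025, 0.1386]
tool_rot: [-0.001, 0.707, 0.707, -0.001]
ft_force: [0.1, -0.3, -5.3]
grip_width: 0.0375
```

Run:
```python
from h import *
im,c=snap("side","s1"); o=monitor.get_obs(); print(o["time"],o["position"],o["ft_force"],o["grip_width"])
cv2.imwrite("pics/s1z.png",im[60:420,160:560])
im,c=snap("wrist","w4")
```

```text
8.6833 [0.64831022 0.20268515 0.13882782] [ 0.09528727 -0.65421976 -4.86087641] 0.037519020886075186
```

View pics/s1z.png

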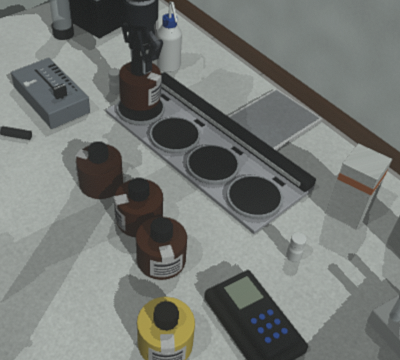

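View pics/w4.png

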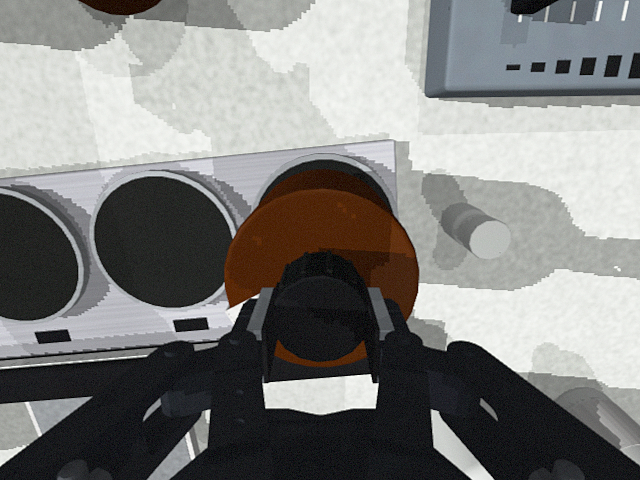

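Run:
```python
from h import *
c=cam("wrist"); print(cast(c,[[323,318]],.160))
im=cv2.imread("pics/w4.png")
cv2.imwrite("pics/w4z.png",cv2.resize(im[230:390,220:420],None,fx=4,fy=3.75,interpolation=cv2.INTER_CUBIC))
# shoulder circle from orange
hsv=cv2.cvtColor(im,cv2.COLOR_BGR2HSV); m=((hsv[...,0]<20)&(hsv[...,1]>150)&(hsv[...,2]>110)).astype(np.uint8)
print(m.sum())
z=.0528+.075
ct=max(cv2.findContours(m,cv2.RETR_EXTERNAL,cv2.CHAIN_APPROX_NONE)[0],key=cv2.contourArea)
P=cast(c,cv2.convexHull(ct)[:,0],z)[:,:2]; x,y,r=circ(P)
for _ in range(8):
    d=np.abs(np.hypot(*(P-[x,y]).T)-r); x,y,r=circ(P[d<=max(.001,np.median(d))])
print(x,y,r)
```

```text
[[0.64464539 0.20323192 0.16      ]]
0Traceback (most recent call last):
  File "<stdin>", line 9, in <module>
ValueError: max() iterable argument is empty
```

View pics/w4z.png

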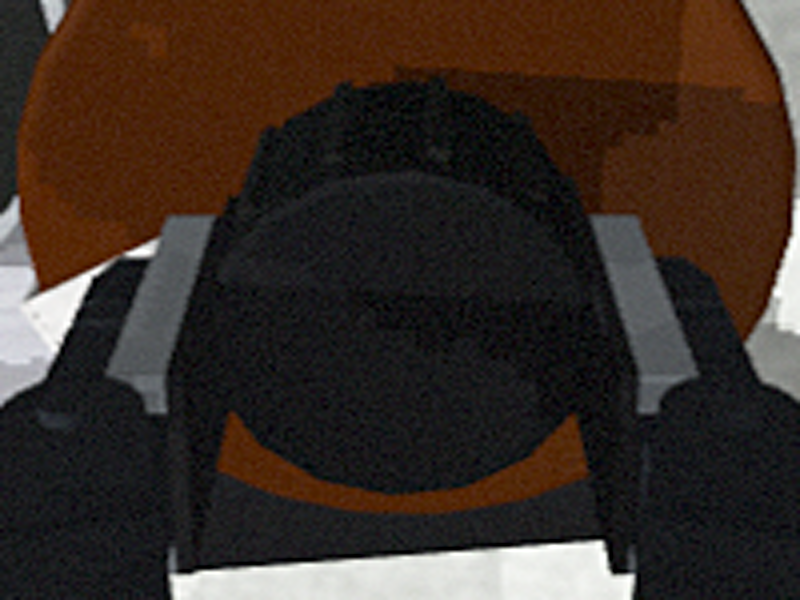

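>>> send_rows(
  translation=[
    [0.2,0.3,0.5],
    [0.2,0.3,1.2],
    [0.2,0.3,1.8],
    [0.2,0.3,2.3],
    [0.2,0.3,2.6],
    [0.2,0.3,2.8],
    [0.2,0.3,2.8],
  ],
  twist=[0,0,0,0,0,0,0],
)

```text
time: 9.32
position: [0.6532, 0.2052, 0.1113]
tool_rot: [0.0, 0.707, 0.707, 0.0]
ft_force: [0.4, 0.4, -3.4]
grip_width: 0.0373
```

>>> send_rows(
  translation=[
    [0,-0.1,0.1],
    [0,-0.1,0.2],
    [0,-0.1,0.2],
  ],
  twist=[0,0,0],
)

```text
time: 9.57
position: [0.653, 0.2056, 0.1108]
tool_rot: [0.001, 0.707, 0.707, 0.001]
ft_force: [-0.6, 0.1, 4.7]
grip_width: 0.0376
```

>>> send_rows(
  translation=[
    [0,0,0],
    [0,0,0],
    [0,0,0],
    [0,0,0],
    [0,0,-1],
    [0,0,-4],
    [0,-1,-8],
    [0,-3,-12],
    [0,-6,-16],
    [0,-6,-16],
    [0,-6,-16],
  ],
  twist=[0,0,0,0,0,0,0,0,0,0,0],
  fingers=78,
)

```text
time: 10.48
position: [0.5921, 0.2066, 0.2743]
tool_rot: [0.001, 0.706, 0.708, 0.003]
ft_force: [0.7, 1.1, -0.9]
grip_width: 0.0661
```

Run:
```python
from h import *
im,c=snap("wrist","w5"); o=monitor.get_obs(); print(o["time"],o["position"])
print("bench");[print(np.round(j[:3],4),j[3:]) for j in jars(im,c)]
print("disc");[print(np.round(j[:3],4),j[3:]) for j in jars(im,c,.025)]
discs(im,c)
```

```text
10.5333 [0.5922855  0.20545358 0.27142828]
bench
[0.6601 0.2058 0.0216] (np.float64(-59.9), 320, np.float64(10.5))
[0.499  0.3807 0.017 ] (np.float64(155.2), 346, np.float64(57.2))
[0.4984 0.2918 0.0161] (np.float64(-91.3), 1314, np.float64(51.1))
[0.4508 0.0692 0.0235] (np.float64(134.9), 526, np.float64(9.9))
disc
[0.6484 0.2057 0.0198] (np.float64(-58.1), 365, np.float64(10.0))
[0.4561 0.0802 0.0216] (np.float64(135.7), 557, np.float64(9.4))
disc [ 0.6842 -0.1657  0.05  ]
disc [ 0.6716 -0.0445  0.0526]
disc [0.6595 0.0798 0.0525]
disc [0.4513 0.0644 0.0479]
disc [ 0.461  -0.0656  0.0524]
```

View pics/w5.png

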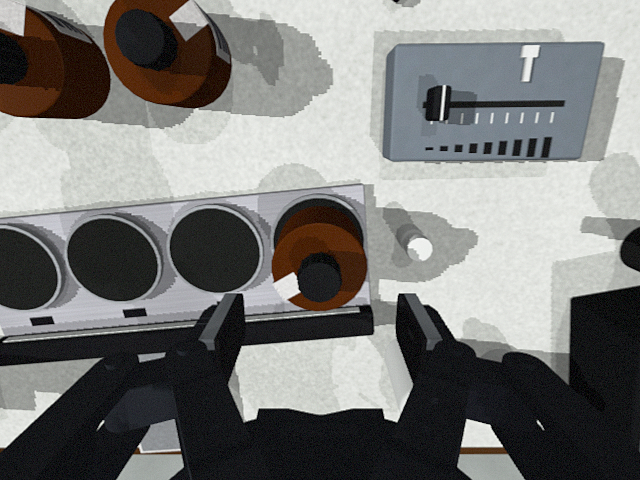

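>>> send_rows(
  translation=[
    [-14,-9,2],
    [-14,-9,2],
    [-14,-9,2],
    [-14,-9,2],
    [-14,-9,2],
    [-14,-9,2],
    [-14,-9,2],
    [-14,-9,2],
  ],
  twist=[0,0,0,0,0,0,0,0],
)

```text
time: 11.2
position: [0.5028, 0.0661, 0.2488]
tool_rot: [-0.0, 0.707, 0.708, 0.0]
ft_force: [-0.2, 0.3, -0.7]
grip_width: 0.0664
```

```bash
cat > look.py <<'E'
from h import *
import sys
im,c=snap("wrist",sys.argv[1]); o=monitor.get_obs(); print(o["time"],o["position"].round(4),o["tool_rot"].round(4))
print("bench");[print(np.round(j[:3],4),j[3:]) for j in jars(im,c)]
print("disc");[print(np.round(j[:3],4),j[3:]) for j in jars(im,c,.025)]
E
python3 look.py w6
```

```text
11.25 [0.5028 0.0664 0.2489] [-4.000e-04  7.065e-01  7.077e-01  2.000e-04]
bench
[0.4492 0.0635 0.0194] (np.float64(124.5), 617, np.float64(10.7))
[ 0.4603 -0.0622  0.024 ] (np.float64(170.1), 689, np.float64(38.5))
[ 0.4392 -0.1703  0.0205] (np.float64(-120.0), 34, np.float64(2.0))
disc
[0.4473 0.0637 0.0177] (np.float64(125.6), 1394, np.float64(66.6))
[ 0.4574 -0.0513  0.0219] (np.float64(151.4), 860, np.float64(71.1))
[ 0.4382 -0.1495  0.0187] (np.float64(-0.6), 194, np.float64(56.4))
```

View pics/w6.png

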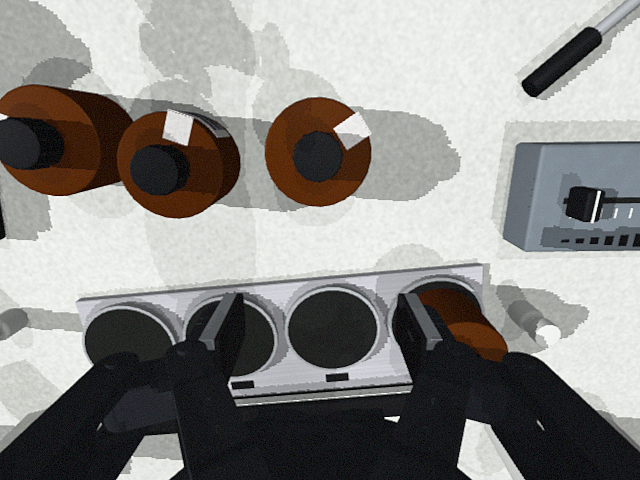

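>>> send_rows(
  translation=[
    [-0.3,-3,3],
    [-0.3,-5.4,7],
    [-0.3,-5.4,11],
    [-0.3,-5.4,14],
    [-0.3,-5.4,16],
    [-0.3,-5.4,16.5],
    [-0.3,-5.4,16.5],
    [-0.3,-5.4,16.5],
  ],
  twist=[0,0,0,0,0,0,0,0],
)

```text
time: 11.92
position: [0.4491, 0.063, 0.085]
tool_rot: [0.0, 0.707, 0.707, 0.001]
ft_force: [0.9, 0.2, -0.2]
grip_width: 0.0668
```

>>> send_rows(
  translation=[
    [0,0,0],
    [0,0,0],
    [0,0,0],
    [0,0,0],
    [0,0,0],
  ],
  twist=[0,0,0,0,0],
  fingers=0,
  squeeze=80,
)

```text
time: 12.33
position: [0.4495, 0.0631, 0.0859]
tool_rot: [0.001, 0.707, 0.707, 0.002]
ft_force: [-0.5, 2.8, 6.6]
grip_width: 0.0377
```

>>> send_rows(
  translation=[
    [0,0,-1],
    [0,0,-2.5],
    [0,0,-4.5],
    [0,0,-5.5],
    [0.2,2,-5.5],
    [0.4,5,-5.5],
    [0.7,8,-5.5],
    [1,11,-5.5],
    [1.2,14,-5.5],
    [1.5,17,-5.5],
    [1.7,20,-5.5],
    [1.7,21,-5.5],
    [1.7,21,-5.5],
    [1.7,21,-5.5],
  ],
  twist=[0,0,0,0,0,0,0,0,0,0,0,0,0,0],
)

```text
time: 13.5
position: [0.6573, 0.0785, 0.1386]
tool_rot: [-0.001, 0.707, 0.707, -0.001]
ft_force: [-1.4, 1.0, -4.9]
grip_width: 0.0376
```

Run:
```python
from h import *
im,c=snap("wrist","w7"); o=monitor.get_obs(); print(o["time"],o["position"],o["ft_force"],o["grip_width"])
cv2.imwrite("pics/w7z.png",cv2.resize(im[230:390,220:420],None,fx=4,fy=3.75,interpolation=cv2.INTER_CUBIC))
```

```text
13.55 [0.65660715 0.07864873 0.13868201] [-0.04325963 -0.49795991 -4.10102057] 0.037235482331964644
```

View pics/w7z.png

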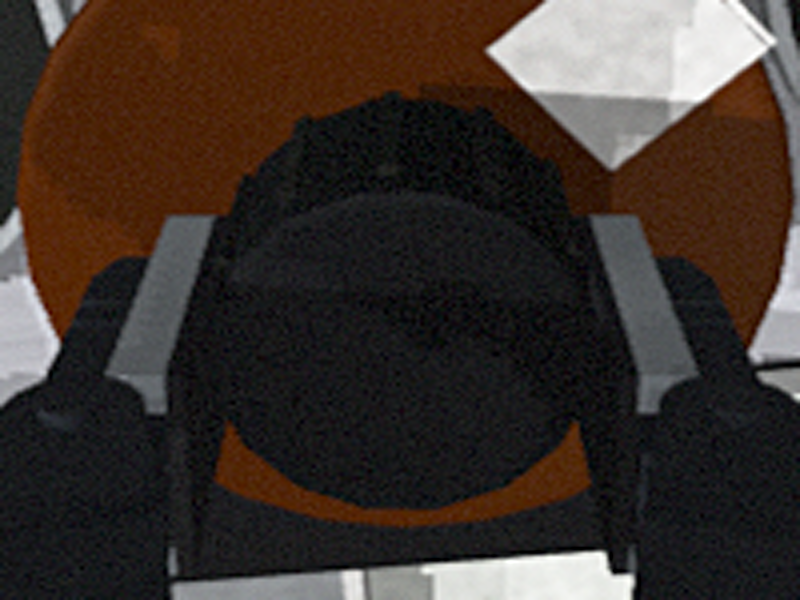

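>>> send_rows(
  translation=[
    [0.1,0.4,0.5],
    [0.1,0.4,1.2],
    [0.1,0.4,1.8],
    [0.1,0.4,2.3],
    [0.1,0.4,2.6],
    [0.1,0.4,2.8],
    [0.1,0.4,2.9],
    [0.1,0.4,2.9],
  ],
  twist=[0,0,0,0,0,0,0,0],
)

```text
time: 14.22
position: [0.6627, 0.0805, 0.1112]
tool_rot: [0.0, 0.707, 0.707, 0.001]
ft_force: [-0.3, 1.4, -0.1]
grip_width: 0.0373
```

>>> send_rows(
  translation=[
    [0,0,0],
    [0,0,0],
    [0,0,0],
    [0,0,0],
    [0,0,-1],
    [0,0,-4],
    [0,-1,-8],
    [0,-3,-12],
    [0,-6,-14],
    [-5,-9,-14],
    [-10,-12,-14],
    [-15,-15.5,-14],
    [-15,-15.5,-14],
    [-15,-15.5,-14],
    [-15,-15.5,-14],
  ],
  twist=[0,0,0,0,0,0,0,0,0,0,0,0,0,0,0],
  fingers=78,
)

```text
time: 15.47
position: [0.5052, -0.0741, 0.2512]
tool_rot: [0.001, 0.709, 0.705, -0.001]
ft_force: [-0.3, -0.3, -0.3]
grip_width: 0.0667
```

```bash
python3 look.py w8
```

```text
15.5167 [ 0.5066 -0.0715  0.2513] [7.000e-04 7.084e-01 7.059e-01 2.000e-04]
bench
[0.6672 0.2257 0.0225] (np.float64(-50.3), 341, np.float64(12.3))
[ 0.4637 -0.064   0.0185] (np.float64(136.0), 954, np.float64(57.4))
[ 0.4401 -0.174   0.0198] (np.float64(-111.3), 424, np.float64(9.7))
[ 0.4366 -0.1221  0.0233] (np.float64(176.4), 976, np.float64(43.9))
[ 0.3578 -0.2915  0.0176] (np.float64(-8.4), 334, np.float64(14.8))
disc
[0.6465 0.1999 0.0204] (np.float64(-45.2), 314, np.float64(12.4))
[0.5868 0.149  0.0224] (np.float64(169.2), 1081, np.float64(46.0))
[ 0.4607 -0.0649  0.0168] (np.float64(107.5), 1706, np.float64(65.8))
[ 0.4392 -0.1653  0.0181] (np.float64(-100.7), 865, np.float64(63.6))
[ 0.4357 -0.119   0.0211] (np.float64(175.0), 1578, np.float64(65.5))
[ 0.3642 -0.2725  0.0162] (np.float64(-5.9), 761, np.float64(27.9))
```

View pics/w8.png

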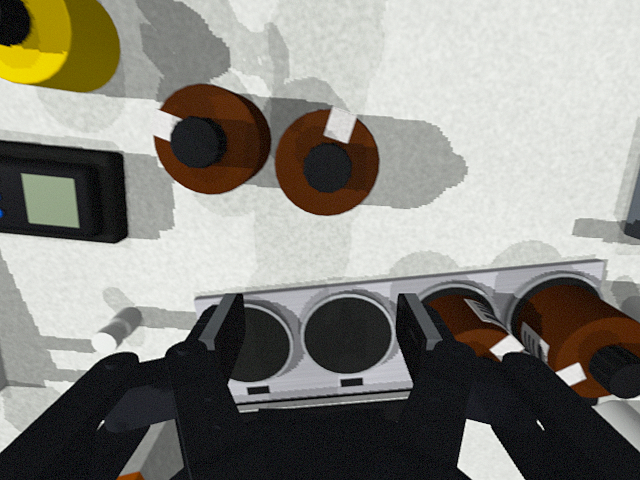

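Run:
```python
from h import *
c=cam("wrist");im=cv2.imread("pics/w8.png"); print(cast(c,[[327,168],[326,171]],.107).round(4))
cv2.imwrite("pics/w8z.png",cv2.resize(im[100:220,260:400],None,fx=5,fy=5,interpolation=cv2.INTER_CUBIC))
```

```text
[[ 0.4622 -0.0666  0.107 ]
 [ 0.4646 -0.0674  0.107 ]]
```

View pics/w8z.png

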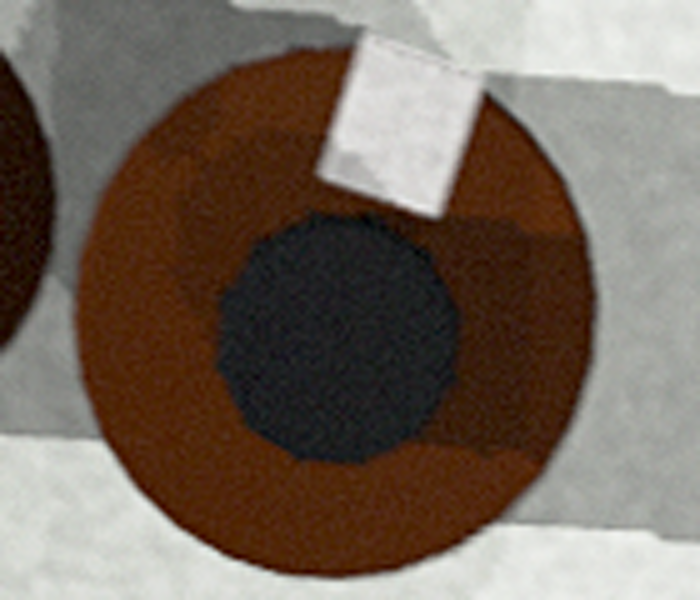

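>>> send_rows(
  translation=[
    [0.3,-3,3],
    [0.3,-4.5,7],
    [0.3,-4.5,11],
    [0.3,-4.5,14],
    [0.3,-4.5,16],
    [0.3,-4.5,16.7],
    [0.3,-4.5,16.7],
    [0.3,-4.5,16.7],
  ],
  twist=[0,0,0,0,0,0,0,0],
)

```text
time: 16.18
position: [0.4633, -0.066, 0.084]
tool_rot: [0.0, 0.707, 0.708, 0.001]
ft_force: [0.2, 0.2, -0.5]
grip_width: 0.0668
```

>>> send_rows(
  translation=[
    [0,0,0],
    [0,0,0],
    [0,0,0],
    [0,0,0],
    [0,0,0],
  ],
  twist=[0,0,0,0,0],
  fingers=0,
  squeeze=80,
)

```text
time: 16.6
position: [0.4635, -0.0676, 0.0849]
tool_rot: [0.002, 0.707, 0.707, 0.001]
ft_force: [-0.2, -2.6, 6.7]
grip_width: 0.0378
```

>>> send_rows(
  translation=[
    [0,0,-1],
    [0,0,-2.5],
    [0,0,-4.5],
    [0,0,-5.5],
    [0.3,2,-5.5],
    [0.6,5,-5.5],
    [1,8,-5.5],
    [1.4,11,-5.5],
    [1.7,14,-5.5],
    [2,17,-5.5],
    [2.3,20,-5.5],
    [2.3,20.8,-5.5],
    [2.3,20.8,-5.5],
    [2.3,20.8,-5.5],
  ],
  twist=[0,0,0,0,0,0,0,0,0,0,0,0,0,0],
)

```text
time: 17.77
position: [0.6691, -0.044, 0.1377]
tool_rot: [-0.001, 0.707, 0.707, -0.001]
ft_force: [-1.6, -0.1, -3.2]
grip_width: 0.0376
```

Run:
```python
from h import *
im,c=snap("wrist","w9"); o=monitor.get_obs(); print(o["time"],o["position"],o["ft_force"],o["grip_width"])
cv2.imwrite("pics/w9z.png",cv2.resize(im[230:390,220:420],None,fx=4,fy=3.75,interpolation=cv2.INTER_CUBIC))
```

```text
17.8167 [ 0.6685143  -0.04420953  0.13780882] [ 0.8224575  -0.44947127 -3.36600475] 0.03777342523840358
```

View pics/w9z.png

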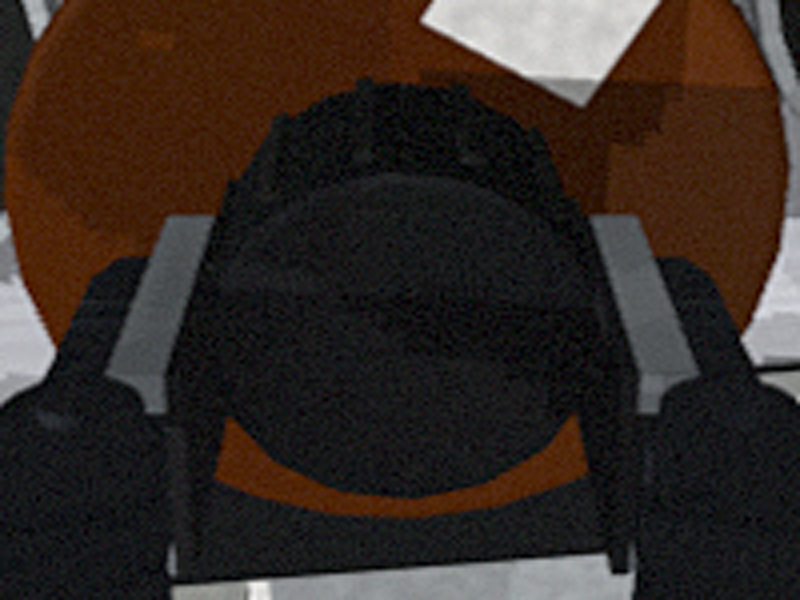

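>>> send_rows(
  translation=[
    [-0.1,0.5,0.5],
    [-0.1,0.5,1.2],
    [-0.1,0.5,1.8],
    [-0.1,0.5,2.3],
    [-0.1,0.5,2.6],
    [-0.1,0.5,2.8],
    [-0.1,0.5,2.9],
    [-0.1,0.5,2.9],
  ],
  twist=[0,0,0,0,0,0,0,0],
)

```text
time: 18.48
position: [0.6758, -0.0454, 0.1102]
tool_rot: [0.001, 0.707, 0.707, 0.001]
ft_force: [-0.3, -0.9, 1.9]
grip_width: 0.0378
```

>>> send_rows(
  translation=[
    [0,0,0],
    [0,0,0],
    [0,0,0],
    [0,0,0],
    [0,0,-1],
    [0,0,-4],
    [0,-1,-8],
    [0,-3,-12],
    [-2,-7,-14],
    [-6,-11,-14],
    [-10,-15,-14],
    [-12.5,-18.5,-14],
    [-12.5,-18.5,-14],
    [-12.5,-18.5,-14],
    [-12.5,-18.5,-14],
  ],
  twist=[0,0,0,0,0,0,0,0,0,0,0,0,0,0,0],
  fingers=78,
)

```text
time: 19.73
position: [0.4886, -0.172, 0.2504]
tool_rot: [0.001, 0.709, 0.705, -0.0]
ft_force: [0.8, -0.3, -0.4]
grip_width: 0.067
```

```bash
python3 look.py w10
```

```text
19.7833 [ 0.49   -0.1703  0.2503] [7.000e-04 7.076e-01 7.066e-01 4.000e-04]
bench
[ 0.3452 -0.3226  0.0192] (np.float64(-121.6), 200, np.float64(8.4))
disc
[ 0.3511 -0.3094  0.0175] (np.float64(-80.0), 543, np.float64(53.4))
```

View pics/w10.png

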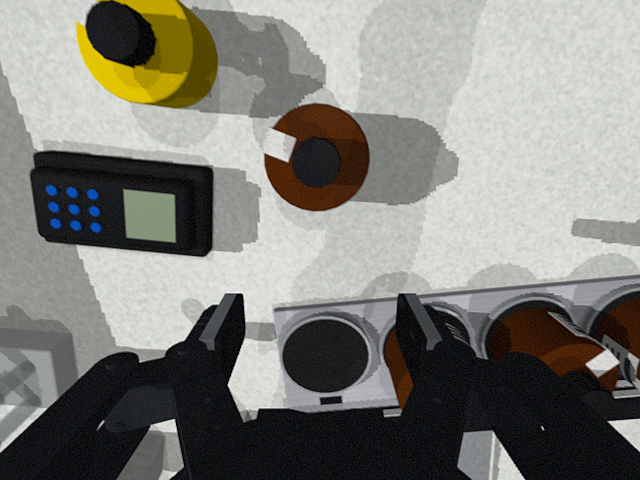

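>>> send_rows(
  translation=[
    [-0.4,-3,3],
    [-0.4,-4.9,7],
    [-0.4,-4.9,11],
    [-0.4,-4.9,14],
    [-0.4,-4.9,16],
    [-0.4,-4.9,16.6],
    [-0.4,-4.9,16.6],
    [-0.4,-4.9,16.6],
  ],
  twist=[0,0,0,0,0,0,0,0],
)

```text
time: 20.45
position: [0.4426, -0.1733, 0.0841]
tool_rot: [0.0, 0.707, 0.708, 0.001]
ft_force: [0.9, -1.0, 0.4]
grip_width: 0.0667
```

>>> send_rows(
  translation=[
    [0,0,0],
    [0,0,0],
    [0,0,0],
    [0,0,0],
    [0,0,0],
  ],
  twist=[0,0,0,0,0],
  fingers=0,
  squeeze=80,
)

```text
time: 20.87
position: [0.4425, -0.175, 0.0849]
tool_rot: [0.002, 0.707, 0.707, 0.001]
ft_force: [-0.2, -3.1, 7.0]
grip_width: 0.038
```

>>> send_rows(
  translation=[
    [0,0,-1],
    [0,0,-2.5],
    [0,0,-4.5],
    [0,0,-5.5],
    [0.1,2,-5.5],
    [0.2,5,-5.5],
    [0.2,8,-5.5],
    [0.3,11,-5.5],
    [0.4,14,-5.5],
    [0.4,17,-5.5],
    [0.5,20,-5.5],
    [0.6,23,-5.5],
    [0.6,24.2,-5.5],
    [0.6,24.2,-5.5],
    [0.6,24.2,-5.5],
  ],
  twist=[0,0,0,0,0,0,0,0,0,0,0,0,0,0,0],
)

```text
time: 22.12
position: [0.6825, -0.1675, 0.1376]
tool_rot: [-0.001, 0.707, 0.707, -0.0]
ft_force: [0.3, 0.4, -3.7]
grip_width: 0.0375
```

Run:
```python
from h import *
im,c=snap("wrist","w11"); o=monitor.get_obs(); print(o["time"],o["position"],o["ft_force"],o["grip_width"])
cv2.imwrite("pics/w11z.png",cv2.resize(im[230:390,220:420],None,fx=4,fy=3.75,interpolation=cv2.INTER_CUBIC))
```

```text
22.1667 [ 0.6817275  -0.16798688  0.13765234] [-0.96723999 -0.27896008 -3.53714507] 0.03766799446153688
```

View pics/w11z.png

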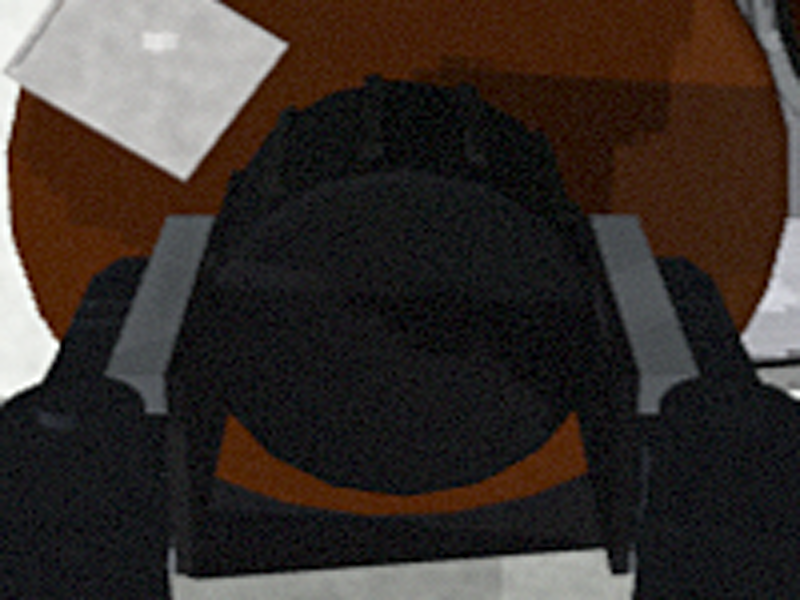

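>>> send_rows(
  translation=[
    [-0.1,0.5,0.5],
    [-0.1,0.5,1.2],
    [-0.1,0.5,1.8],
    [-0.1,0.5,2.3],
    [-0.1,0.5,2.6],
    [-0.1,0.5,2.8],
    [-0.1,0.5,2.9],
    [-0.1,0.5,2.9],
  ],
  twist=[0,0,0,0,0,0,0,0],
)

```text
time: 22.83
position: [0.6887, -0.1695, 0.1102]
tool_rot: [0.001, 0.707, 0.707, 0.0]
ft_force: [-1.2, -1.3, 2.6]
grip_width: 0.0379
```

>>> send_rows(
  translation=[
    [0,0,0],
    [0,0,0],
    [0,0,0],
    [0,0,0],
    [0,0,-1],
    [0,0,-4],
    [0,-1,-8],
    [3,-3,-12],
    [7,-5,-16],
    [11,-7,-20],
    [15,-7,-22],
    [18.5,-7,-22],
    [18.5,-7,-22],
    [18.5,-7,-22],
    [18.5,-7,-22],
    [18.5,-7,-22],
  ],
  twist=[0,0,0,0,0,0,0,0,0,0,0,0,0,0,0,0],
  fingers=78,
)

```text
time: 24.17
position: [0.618, 0.0156, 0.3299]
tool_rot: [0.0, 0.707, 0.707, -0.0]
ft_force: [1.4, -1.1, -1.0]
grip_width: 0.0667
```

```bash
python3 look.py w12
```

```text
24.2167 [0.6179 0.0146 0.3292] [ 2.000e-04  7.076e-01  7.066e-01 -5.000e-04]
bench
[ 0.6944 -0.1837  0.0215] (np.float64(-126.6), 300, np.float64(10.7))
[ 0.6804 -0.0518  0.0217] (np.float64(146.8), 333, np.float64(11.4))
[0.6696 0.0844 0.0211] (np.float64(134.1), 329, np.float64(11.2))
[0.6571 0.218  0.0214] (np.float64(-58.1), 311, np.float64(11.3))
disc
[ 0.684  -0.1701  0.02  ] (np.float64(-124.4), 326, np.float64(10.3))
[ 0.671  -0.0472  0.0202] (np.float64(146.6), 358, np.float64(10.8))
[0.6609 0.0797 0.0197] (np.float64(132.8), 356, np.float64(10.7))
[0.6493 0.2041 0.0199] (np.float64(-56.1), 336, np.float64(10.9))
```

View pics/w12.png

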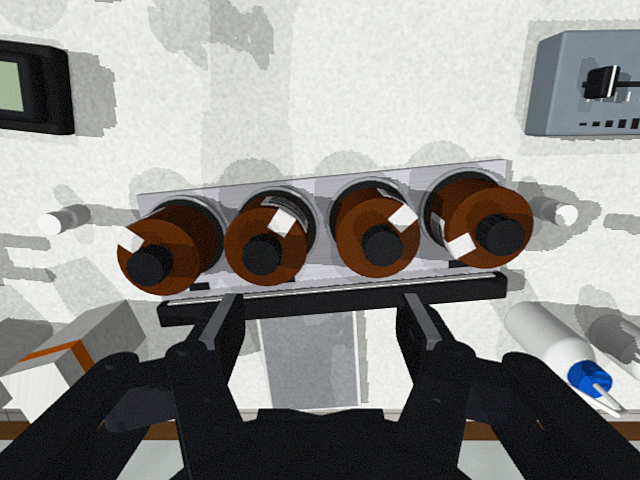

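>>> send_rows(
  translation=[
    [21,-0.3,12],
    [21,-0.3,12],
    [21,-0.3,12],
    [21,-0.3,12],
    [21,-0.3,12],
    [21,-0.3,12],
    [21,-0.3,15],
    [21,-0.3,18],
    [21,-0.3,20.5],
    [21,-0.3,21.4],
    [21,-0.3,21.4],
    [21,-0.3,21.4],
  ],
  twist=[0.541,0.541,0.541,0.541,0.541,0.541,0.541,0.541,0.541,0.541,0.541,0.541],
  fingers=0,
  squeeze=40,
)

```text
time: 25.22
position: [0.6157, 0.225, 0.1156]
tool_rot: [0.0, 0.871, 0.492, -0.0]
ft_force: [0.5, 0.6, 1.3]
grip_width: -0.0001
```

Run:
```python
from h import *
im,c=snap("wrist","w13"); o=monitor.get_obs(); print(o["time"],o["position"],o["ft_force"],o["tool_rot"],o["joints"].round(2),o["grip_width"])
```

```text
25.2667 [0.61630416 0.22557772 0.11670975] [0.49251676 0.05338994 1.25497271] [1.88410460e-04 8.70687488e-01 4.91835678e-01 9.63329854e-04] [-0.27  0.58 -0.25  1.69  0.17  0.9   0.44] 4.030898168165595e-05
```

View pics/w13.png

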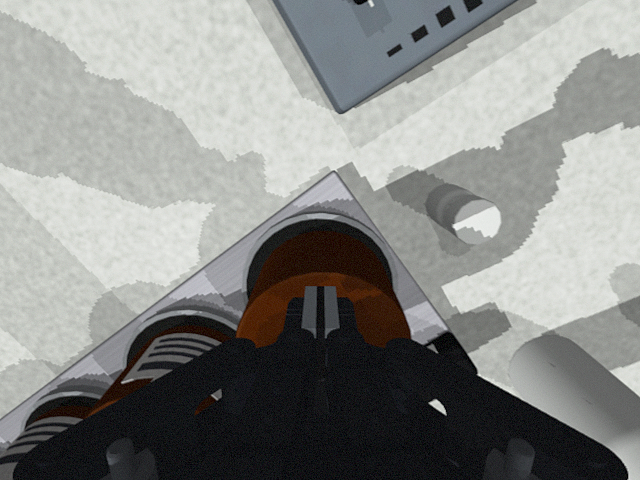

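>>> send_rows(
  translation=[
    [0,-0.1,0.7],
    [0,-0.1,1.3],
    [0,-0.1,1.7],
    [0,-0.1,2.0],
    [0,-0.1,2.0],
  ],
  twist=[0,0,0,0,0],
)

```text
time: 25.68
position: [0.6169, 0.2293, 0.0999]
tool_rot: [-0.0, 0.87, 0.493, 0.004]
ft_force: [-3.5, 1.0, 21.1]
grip_width: -0.0003
```

>>> send_rows(
  translation=[
    [0,0,-0.12],
    [-0.17,0,-0.15],
    [-0.35,0.02,-0.15],
    [-0.7,0.06,-0.15],
    [-1.04,0.14,-0.15],
    [-1.37,0.24,-0.15],
    [-1.69,0.38,-0.15],
    [-2.0,0.54,-0.15],
    [-2.29,0.72,-0.15],
    [-2.57,0.94,-0.15],
    [-2.83,1.17,-0.15],
    [-3.06,1.43,-0.15],
    [-3.28,1.71,-0.15],
    [-3.46,2.0,-0.15],
    [-3.53,2.12,-0.15],
    [-3.53,2.12,-0.15],
  ],
  twist=[0,-0.044,-0.087,-0.175,-0.262,-0.349,-0.436,-0.524,-0.611,-0.698,-0.785,-0.873,-0.96,-1.047,-1.082,-1.082],
)

```text
time: 27.02
position: [0.6156, 0.1863, 0.1]
tool_rot: [0.001, 0.492, 0.871, 0.002]
ft_force: [-4.2, -1.6, 17.3]
grip_width: -0.0003
```

>>> send_rows(
  translation=[
    [0,0,-1],
    [0,0,-3],
    [0,0,-6],
    [-4,-1,-10],
    [-8,-2,-14],
    [-12,-2,-18],
    [-16,-3,-22],
    [-17.5,-3,-23],
    [-17.5,-3,-23],
    [-17.5,-3,-23],
    [-17.5,-3,-23],
    [-17.5,-3,-23],
    [-17.5,-3,-23],
  ],
  twist=[0,0,0,0.1,0.2,0.3,0.4,0.541,0.541,0.541,0.541,0.541,0.541],
)

```text
time: 28.1
position: [0.6774, 0.0216, 0.3255]
tool_rot: [-0.001, 0.706, 0.708, -0.001]
ft_force: [-0.2, -0.2, -0.4]
grip_width: 0.0001
```

```bash
python3 look.py w14
```

```text
28.15 [0.6775 0.0216 0.3255] [-1.100e-03  7.061e-01  7.081e-01 -7.000e-04]
bench
[ 0.6911 -0.184   0.0211] (np.float64(-128.7), 317, np.float64(10.3))
[ 0.677  -0.0518  0.0214] (np.float64(147.6), 391, np.float64(11.4))
[0.6661 0.0851 0.021 ] (np.float64(135.1), 391, np.float64(11.4))
[0.6508 0.2212 0.021 ] (np.float64(4.8), 346, np.float64(11.1))
disc
[ 0.685  -0.1698  0.0196] (np.float64(-126.7), 356, np.float64(9.9))
[ 0.6719 -0.0467  0.0199] (np.float64(147.6), 424, np.float64(10.8))
[0.6616 0.0807 0.0195] (np.float64(134.2), 421, np.float64(10.8))
[0.6474 0.2073 0.0195] (np.float64(6.7), 380, np.float64(10.6))
```

View pics/w14.png

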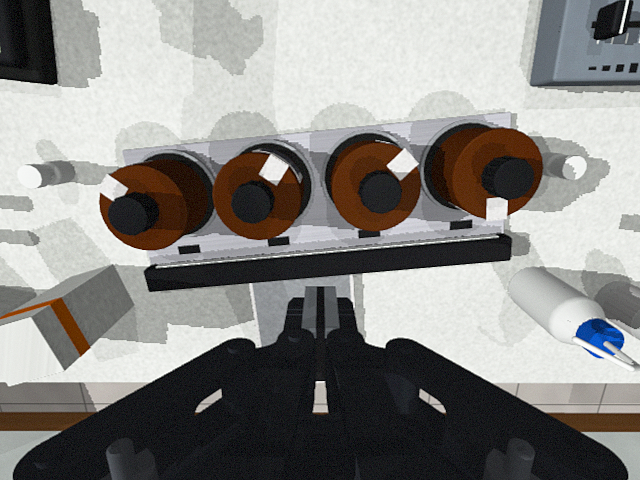

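>>> send_rows(
  translation=[
    [2.2,-3.4,4],
    [2.2,-3.4,8],
    [2.2,-3.4,12],
    [2.2,-3.4,14],
    [2.2,-3.4,14],
    [2.2,-3.4,14],
    [2.2,-3.4,14],
    [2.2,-3.4,14],
    [2.2,-3.4,16],
    [2.2,-3.4,19],
    [2.2,-3.4,21],
    [2.2,-3.4,21],
    [2.2,-3.4,21],
  ],
  twist=[-1.117,-1.117,-1.117,-1.117,-1.117,-1.117,-1.117,-1.117,-1.117,-1.117,-1.117,-1.117,-1.117],
)

```text
time: 29.23
position: [0.6432, 0.0428, 0.1156]
tool_rot: [-0.002, 0.224, 0.975, -0.0]
ft_force: [0.6, -0.7, 0.9]
grip_width: -0.0001
```

Run:
```python
from h import *
o=monitor.get_obs(); print(o["time"],o["position"],o["tool_rot"],o["joints"].round(2))
```

```text
29.2333 [0.64316974 0.04277628 0.11556812] [-1.69356160e-03  2.24125204e-01  9.74558858e-01 -2.39179232e-04] [ 0.26  0.62 -0.6   1.69  0.41  0.96  2.2 ]
```

>>> send_rows(
  translation=[
    [0,0,0.8],
    [0,0,1.4],
    [0,0,1.7],
    [0,0,1.75],
    [0.17,0,1.75],
    [0.35,0.02,1.75],
    [0.7,0.06,1.75],
    [1.04,0.14,1.75],
    [1.37,0.24,1.75],
    [1.69,0.38,1.75],
    [2.0,0.54,1.75],
    [2.29,0.72,1.75],
    [2.57,0.94,1.75],
    [2.83,1.17,1.75],
    [3.06,1.43,1.75],
    [3.28,1.71,1.75],
    [3.46,2.0,1.75],
    [3.6,2.25,1.75],
    [3.6,2.25,1.75],
  ],
  twist=[0,0,0,0,0.044,0.087,0.175,0.262,0.349,0.436,0.524,0.611,0.698,0.785,0.873,0.96,1.047,1.117,1.117],
)

```text
time: 30.82
position: [0.6221, 0.0789, 0.1002]
tool_rot: [0.0, 0.708, 0.707, 0.0]
ft_force: [-1.9, -0.4, 4.2]
grip_width: -0.0001
```

>>> send_rows(
  translation=[
    [0.17,0,0],
    [0.35,0.02,0],
    [0.7,0.06,0],
    [1.04,0.14,0],
    [1.37,0.24,0],
    [1.69,0.38,0],
    [2.0,0.54,0],
    [2.29,0.72,0],
    [2.57,0.94,0],
    [2.83,1.17,0],
    [3.06,1.43,0],
    [3.28,1.71,0],
    [3.46,2.0,0],
    [3.6,2.25,0],
    [3.6,2.25,0],
  ],
  twist=[0.044,0.087,0.175,0.262,0.349,0.436,0.524,0.611,0.698,0.785,0.873,0.96,1.047,1.117,1.117],
)

```text
time: 32.07
position: [0.6458, 0.1143, 0.1001]
tool_rot: [0.0, 0.974, 0.225, 0.001]
ft_force: [0.7, -0.0, 4.1]
grip_width: -0.0002
```

>>> send_rows(
  translation=[
    [0,0,-2],
    [0,0,-5],
    [0,0,-9],
    [-1,3,-9],
    [-2.5,6,-9],
    [-4,9,-9],
    [-5,12,-9],
    [-6,15,-9],
    [-7.6,18.4,-9],
    [-7.6,18.4,-9],
    [-7.6,18.4,-9],
    [-7.6,18.4,-9],
    [-7.6,18.4,-9],
    [-7.6,18.4,-9],
    [-7.6,18.4,-9],
    [-7.6,18.4,-9],
    [-7.6,18.4,-9],
    [-7.6,18.4,-6],
    [-7.6,18.4,-3],
    [-7.6,18.4,-1.5],
  ],
  twist=[-0.12,-0.24,-0.36,-0.48,-0.6,-0.72,-0.84,-0.96,-1.08,-1.2,-1.32,-1.44,-1.56,-1.68,-1.8,-1.92,-2.04,-2.16,-2.28,-2.356],
)

```text
time: 33.73
position: [0.6551, -0.0852, 0.1112]
tool_rot: [-0.002, 0.16, 0.987, -0.0]
ft_force: [-0.7, -0.3, -0.4]
grip_width: 0.0001
```

```bash
python3 look.py w15
python3 - <<'E'
from h import *
o=monitor.get_obs(); print(o["time"],o["position"],o["tool_rot"],o["joints"].round(2))
E
```

```text
33.7833 [ 0.6535 -0.0854  0.1087] [-3.700e-03  1.591e-01  9.873e-01 -3.000e-04]
bench
[ 0.6953 -0.173   0.023 ] (np.float64(-128.3), 2245, np.float64(11.3))
disc
[ 0.6846 -0.1705  0.019 ] (np.float64(-125.3), 3132, np.float64(10.7))
33.7833 [ 0.65354127 -0.08537676  0.10866429] [-3.67149610e-03  1.59061859e-01  9.87261756e-01 -2.63514012e-04] [ 0.4   0.64 -0.52  1.66  0.37  0.95  2.56]
```

View pics/w15.png

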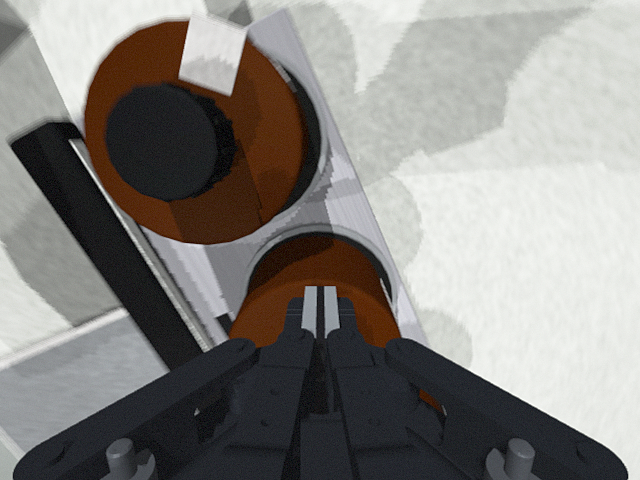

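>>> send_rows(
  translation=[
    [-0.4,0.15,0],
    [-0.4,0.15,0],
    [-0.4,0.15,0],
  ],
  twist=[0,0,0],
)

```text
time: 34.03
position: [0.6627, -0.0845, 0.1162]
tool_rot: [0.002, 0.166, 0.986, 0.0]
ft_force: [0.1, 0.5, 0.4]
grip_width: -0.0
```

>>> send_rows(
  translation=[
    [0.4,-0.1,0.0],
    [0.4,-0.1,0.8],
    [0.4,-0.1,1.4],
    [0.4,-0.1,1.75],
    [0.4,-0.1,1.85],
    [0.57,-0.1,1.85],
    [0.75,-0.08,1.85],
    [1.1,-0.04,1.85],
    [1.44,0.04,1.85],
    [1.77,0.14,1.85],
    [2.09,0.28,1.85],
    [2.4,0.44,1.85],
    [2.69,0.62,1.85],
    [2.97,0.84,1.85],
    [3.23,1.07,1.85],
    [3.46,1.33,1.85],
    [3.68,1.61,1.85],
    [3.86,1.9,1.85],
    [4.02,2.21,1.85],
    [4.18,2.6,1.85],
  ],
  twist=[0,0,0,0,0,0.044,0.087,0.175,0.262,0.349,0.436,0.524,0.611,0.698,0.785,0.873,0.96,1.047,1.134,1.239],
)

```text
time: 35.7
position: [0.6284, -0.0486, 0.0999]
tool_rot: [0.0, 0.709, 0.705, -0.002]
ft_force: [-19.8, -1.9, 38.7]
grip_width: 0.0002
```

>>> send_rows(
  translation=[
    [0.17,0,0],
    [0.35,0.02,0],
    [0.7,0.06,0],
    [1.04,0.14,0],
    [1.37,0.24,0],
    [1.69,0.38,0],
    [2.0,0.54,0],
    [2.29,0.72,0],
    [2.57,0.94,0],
    [2.83,1.17,0],
    [3.06,1.43,0],
    [3.28,1.71,0],
    [3.46,2.0,0],
    [3.63,2.31,0],
    [3.78,2.7,0],
    [3.78,2.7,0],
    [3.78,2.7,0],
  ],
  twist=[0.044,0.087,0.175,0.262,0.349,0.436,0.524,0.611,0.698,0.785,0.873,0.96,1.047,1.134,1.239,1.239,1.239],
)

```text
time: 37.12
position: [0.6607, -0.0059, 0.1]
tool_rot: [-0.001, 0.986, 0.166, 0.004]
ft_force: [-2.0, 4.1, 21.6]
grip_width: 0.0003
```

>>> send_rows(
  translation=[
    [0,0,-2],
    [0,0,-5],
    [0,0,-9],
    [1,-1,-13],
    [2,-1.8,-17],
    [2.7,-1.8,-21],
    [2.7,-1.8,-23],
    [2.7,-1.8,-23],
    [2.7,-1.8,-23],
    [2.7,-1.8,-23],
    [2.7,-1.8,-23],
    [2.7,-1.8,-23],
    [2.7,-1.8,-23],
    [2.7,-1.8,-23],
    [2.7,-1.8,-23],
  ],
  twist=[0,0,-0.1,-0.2,-0.32,-0.44,-0.56,-0.68,-0.8,-0.92,-1.04,-1.16,-1.239,-1.239,-1.239],
)

```text
time: 38.37
position: [0.6766, 0.017, 0.3253]
tool_rot: [-0.0, 0.708, 0.706, -0.0]
ft_force: [-0.6, -0.2, 0.6]
grip_width: -0.0001
```

```bash
python3 look.py w16
```

```text
38.4167 [0.6767 0.017  0.3254] [-1.000e-04  7.081e-01  7.061e-01 -2.000e-04]
bench
[ 0.6912 -0.1838  0.0211] (np.float64(-128.8), 313, np.float64(10.3))
[ 0.6729 -0.0451  0.0214] (np.float64(0.3), 282, np.float64(10.8))
[0.6617 0.082  0.0211] (np.float64(0.0), 308, np.float64(11.0))
[0.6509 0.2212 0.021 ] (np.float64(4.9), 337, np.float64(10.9))
disc
[ 0.685  -0.1699  0.0196] (np.float64(-126.9), 351, np.float64(9.8))
[ 0.6678 -0.0407  0.0201] (np.float64(-0.6), 328, np.float64(10.4))
[0.6575 0.0775 0.0197] (np.float64(0.8), 350, np.float64(10.6))
[0.6475 0.207  0.0195] (np.float64(7.0), 372, np.float64(10.5))
```

View pics/w16.png

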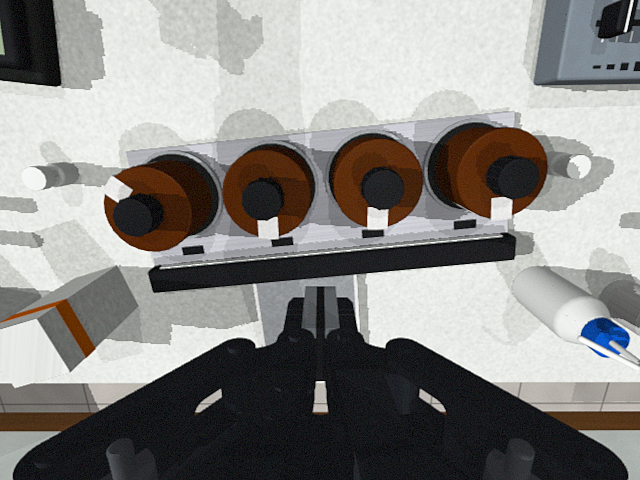

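>>> send_rows(
  translation=[
    [-15.1,-0.8,12],
    [-15.1,-0.8,12],
    [-15.1,-0.8,12],
    [-15.1,-0.8,12],
    [-15.1,-0.8,12],
    [-15.1,-0.8,12],
    [-15.1,-0.8,12],
    [-15.1,-0.8,12],
    [-15.1,-0.8,15],
    [-15.1,-0.8,18],
    [-15.1,-0.8,20],
    [-15.1,-0.8,21],
    [-15.1,-0.8,21],
    [-15.1,-0.8,21],
    [-15.1,-0.8,21],
    [-15.1,-0.8,21],
  ],
  twist=[1.152,1.152,1.152,1.152,1.152,1.152,1.152,1.152,1.152,1.152,1.152,1.152,1.152,1.152,1.152,1.152],
)

```text
time: 39.75
position: [0.6701, -0.1342, 0.1178]
tool_rot: [0.001, 0.978, 0.208, 0.002]
ft_force: [-1.4, 0.2, -0.5]
grip_width: -0.0002
```

>>> send_rows(
  translation=[
    [-0.15,-0.05,0.8],
    [-0.15,-0.05,1.4],
    [-0.15,-0.05,1.7],
    [-0.15,-0.05,1.8],
    [-0.15,-0.05,1.8],
    [-0.15,-0.05,1.8],
  ],
  twist=[0,0,0,0,0,0],
)

```text
time: 40.25
position: [0.6688, -0.1336, 0.1001]
tool_rot: [0.0, 0.978, 0.208, 0.002]
ft_force: [-1.9, 1.2, 13.3]
grip_width: 0.0002
```

>>> send_rows(
  translation=[
    [-0.17,0,0],
    [-0.35,0.02,0],
    [-0.7,0.06,0],
    [-1.04,0.14,0],
    [-1.37,0.24,0],
    [-1.69,0.38,0],
    [-2.0,0.54,0],
    [-2.29,0.72,0],
    [-2.57,0.94,0],
    [-2.83,1.17,0],
    [-3.06,1.43,0],
    [-3.28,1.71,0],
    [-3.46,2.0,0],
    [-3.65,2.37,0],
    [-3.65,2.37,0],
  ],
  twist=[-0.044,-0.087,-0.175,-0.262,-0.349,-0.436,-0.524,-0.611,-0.698,-0.785,-0.873,-0.96,-1.047,-1.152,-1.152],
)

```text
time: 41.5
position: [0.6459, -0.1715, 0.1001]
tool_rot: [0.002, 0.705, 0.709, 0.002]
ft_force: [0.7, -0.1, 10.6]
grip_width: 0.0001
```

>>> send_rows(
  translation=[
    [-0.17,0,0],
    [-0.35,0.02,0],
    [-0.7,0.06,0],
    [-1.04,0.14,0],
    [-1.37,0.24,0],
    [-1.69,0.38,0],
    [-2.0,0.54,0],
    [-2.29,0.72,0],
    [-2.57,0.94,0],
    [-2.83,1.17,0],
    [-3.06,1.43,0],
    [-3.28,1.71,0],
    [-3.46,2.0,0],
    [-3.65,2.37,0],
    [-3.65,2.37,0],
  ],
  twist=[-0.044,-0.087,-0.175,-0.262,-0.349,-0.436,-0.524,-0.611,-0.698,-0.785,-0.873,-0.96,-1.047,-1.152,-1.152],
)

```text
time: 42.75
position: [0.6704, -0.2058, 0.1003]
tool_rot: [0.003, 0.205, 0.979, 0.001]
ft_force: [1.7, 4.0, 10.3]
grip_width: -0.0001
```

>>> send_rows(
  translation=[
    [0,0,-2],
    [0,0,-5],
    [0,0,-9],
    [1,4,-13],
    [2,8,-17],
    [3,12,-21],
    [4.5,16,-23],
    [5.5,19,-23],
    [6.5,21.8,-23],
    [6.5,21.8,-23],
    [6.5,21.8,-23],
    [6.5,21.8,-23],
    [6.5,21.8,-23],
    [6.5,21.8,-23],
    [6.5,21.8,-23],
    [6.5,21.8,-23],
  ],
  twist=[0,0,0.1,0.2,0.32,0.44,0.56,0.68,0.8,0.92,1.04,1.152,1.152,1.152,1.152,1.152],
)

```text
time: 44.08
position: [0.6964, 0.0179, 0.3275]
tool_rot: [-0.0, 0.707, 0.708, -0.0]
ft_force: [0.1, -0.3, -0.8]
grip_width: 0.0002
```

```bash
python3 look.py w17
```

```text
44.1333 [0.6964 0.0179 0.3275] [-1.000e-04  7.068e-01  7.074e-01 -1.000e-04]
bench
[ 0.6884 -0.1769  0.0217] (np.float64(6.5), 327, np.float64(11.1))
[ 0.6716 -0.0453  0.0213] (np.float64(0.3), 321, np.float64(11.3))
[0.6604 0.0826 0.0209] (np.float64(-0.2), 343, np.float64(11.3))
[0.6497 0.2207 0.0211] (np.float64(6.2), 358, np.float64(11.2))
disc
[ 0.6838 -0.1636  0.0202] (np.float64(4.7), 356, np.float64(10.8))
[ 0.668  -0.0408  0.02  ] (np.float64(-0.9), 364, np.float64(10.7))
[0.6577 0.078  0.0194] (np.float64(0.5), 389, np.float64(10.9))
[0.6478 0.2067 0.0196] (np.float64(8.0), 396, np.float64(10.8))
```

View pics/w17.png

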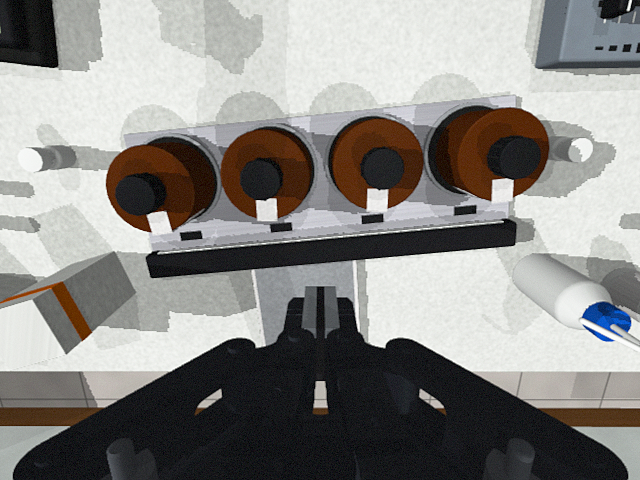

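>>> send_rows(
  translation=[
    [-18.1,-1.1,12],
    [-18.1,-1.1,12],
    [-18.1,-1.1,12],
    [-18.1,-1.1,12],
    [-18.1,-1.1,12],
    [-18.1,-1.1,12],
    [-18.1,-1.1,15],
    [-18.1,-1.1,18],
    [-18.1,-1.1,20],
    [-18.1,-1.1,21.4],
    [-18.1,-1.1,21.7],
    [-18.1,-1.1,21.7],
    [-18.1,-1.1,21.7],
  ],
  twist=[0,0,0,0,0,0,0,0,0,0,0,0,0],
  fingers=78,
)

```text
time: 45.22
position: [0.6865, -0.1625, 0.1122]
tool_rot: [0.001, 0.707, 0.707, 0.001]
ft_force: [0.8, 0.8, 0.1]
grip_width: 0.0667
```

>>> send_rows(
  translation=[
    [0,0,0],
    [0,0,0],
    [0,0,0],
    [0,0,0],
    [0,0,0],
  ],
  twist=[0,0,0,0,0],
  fingers=0,
  squeeze=60,
)

```text
time: 45.63
position: [0.6866, -0.1635, 0.1126]
tool_rot: [0.002, 0.707, 0.707, 0.001]
ft_force: [-0.2, -1.8, 5.4]
grip_width: 0.0382
```

>>> send_rows(
  translation=[
    [0,0,-0.5],
    [0,0,-1.2],
    [-0.3,0,-1.2],
    [-0.55,0,-1.2],
    [-0.55,0,-1.2],
    [-0.55,0,-1.2],
    [-0.55,0,-0.8],
    [-0.55,0,-0.4],
    [-0.55,0,0],
    [-0.55,0,0.1],
    [-0.55,0,0.1],
    [-0.55,0,0.1],
  ],
  twist=[0,0,0,0,0,0,0,0,0,0,0,0],
)

```text
time: 46.63
position: [0.6869, -0.1689, 0.1123]
tool_rot: [0.002, 0.707, 0.707, 0.001]
ft_force: [-3.3, -1.2, 10.7]
grip_width: 0.0381
```

Release, then the same for jar 3.

>>> send_rows(
  translation=[
    [0,0,0],
    [0,0,0],
    [0,0,0],
    [0,0,0],
    [0,0,-1],
    [0,0,-4],
    [0,0,-7],
    [4,-0.7,-8],
    [8,-1.5,-8],
    [12.8,-1.5,-8],
    [12.8,-1.5,-8],
    [12.8,-1.5,-8],
    [12.8,-1.5,-8],
    [12.8,-1.5,-5],
    [12.8,-1.5,-2],
    [12.8,-1.5,-0.5],
    [12.8,-1.5,0],
    [12.8,-1.5,0],
    [12.8,-1.5,0],
  ],
  twist=[0,0,0,0,0,0,0,0,0,0,0,0,0,0,0,0,0,0,0],
  fingers=78,
)

```text
time: 48.22
position: [0.6712, -0.0412, 0.1106]
tool_rot: [0.001, 0.708, 0.707, 0.0]
ft_force: [0.3, -0.9, -0.4]
grip_width: 0.0665
```

>>> send_rows(
  translation=[
    [0,0,0],
    [0,0,0],
    [0,0,0],
    [0,0,0],
    [0,0,0],
  ],
  twist=[0,0,0,0,0],
  fingers=0,
  squeeze=60,
)

```text
time: 48.63
position: [0.6717, -0.0407, 0.1116]
tool_rot: [0.001, 0.707, 0.707, 0.001]
ft_force: [-0.1, -2.6, 6.7]
grip_width: 0.0383
```

>>> send_rows(
  translation=[
    [0,0,-0.5],
    [0,0,-1.2],
    [-0.2,0.2,-1.2],
    [-0.35,0.35,-1.2],
    [-0.35,0.35,-1.2],
    [-0.35,0.35,-1.2],
    [-0.35,0.35,-0.8],
    [-0.35,0.35,-0.4],
    [-0.35,0.35,0],
    [-0.35,0.35,0.1],
    [-0.35,0.35,0.1],
    [-0.35,0.35,0.1],
  ],
  twist=[0,0,0,0,0,0,0,0,0,0,0,0],
)

```text
time: 49.63
position: [0.674, -0.0437, 0.1115]
tool_rot: [0.0, 0.707, 0.707, -0.0]
ft_force: [-8.5, -1.2, 17.5]
grip_width: 0.0379
```

>>> send_rows(
  translation=[
    [0,0,0],
    [0,0,0],
    [0,0,0],
    [0,0,0],
    [0,0,-1],
    [0,0,-4],
    [0,0,-8],
    [1,0.5,-12],
    [3,1,-16],
    [5,2,-20],
    [6.2,2.5,-22],
    [6.2,2.5,-22],
    [6.2,2.5,-22],
    [6.2,2.5,-22],
    [6.2,2.5,-22],
    [6.2,2.5,-22],
  ],
  twist=[0,0,0,0,0,0,0,0,0,0,0,0,0,0,0,0],
  fingers=78,
)

```text
time: 50.97
position: [0.6982, 0.0172, 0.3271]
tool_rot: [-0.001, 0.708, 0.707, -0.001]
ft_force: [0.8, 0.3, -0.3]
grip_width: 0.0664
```

```bash
cat >> h.py <<'E'
def stripdir(im,c,x,y,z0=.025,a0=5.4):
    """radial direction of the strip from its side edges: mean tangential offset per radius -> line"""
    p=proj(c,[[x,y,z0+.075]])[0].astype(int)
    vv,uu=np.mgrid[p[1]-90:p[1]+90,p[0]-90:p[0]+90]; vv=np.clip(vv,0,479);uu=np.clip(uu,0,639)
    Q=cast(c,np.c_[uu.ravel(),vv.ravel()],z0+.075)[:,:2]-[x,y]
    a=np.radians(a0); u=Q@[np.cos(a),np.sin(a)]; v=Q@[-np.sin(a),np.cos(a)]
    k=(im[vv.ravel(),uu.ravel()].min(1)>150)&(u>.03)&(u<.045)&(abs(v)<.02)
    bins=np.arange(.031,.0451,.0015); X=[];Y=[];W=[]
    for b0,b1 in zip(bins[:-1],bins[1:]):
        q=v[k&(u>=b0)&(u<b1)]
        if len(q)>5: X.append((b0+b1)/2);Y.append((np.percentile(q,3)+np.percentile(q,97))/2);W.append(np.ptp(np.percentile(q,[3,97])))
    if len(X)<4: return None
    s=np.polyfit(X,Y,1); return np.round([a0+np.degrees(np.arctan(s[0])),np.mean(Y)*1e3,np.mean(W)*1e3],1)
E
cat >> look.py <<'E'
for j in jars(im,c,.025):
    print(np.round(j[:2],4),"strip centroid",j[3],"edge-dir, offset mm, width",stripdir(im,c,j[0],j[1]))
E
python3 look.py w18
```

```text
51.0167 [0.6983 0.0174 0.3273] [-7.000e-04  7.076e-01  7.066e-01 -1.100e-03]
bench
[ 0.6889 -0.1821  0.0214] (np.float64(1.7), 322, np.float64(11.0))
[ 0.6742 -0.0483  0.0215] (np.float64(-9.6), 301, np.float64(11.0))
[0.6606 0.0826 0.0207] (np.float64(-0.0), 349, np.float64(11.3))
[0.6496 0.2211 0.0209] (np.float64(5.5), 377, np.float64(11.5))
disc
[ 0.6844 -0.1684  0.0199] (np.float64(-0.3), 352, np.float64(10.6))
[ 0.6706 -0.0438  0.02  ] (np.float64(-10.2), 347, np.float64(10.6))
[0.658  0.0781 0.0193] (np.float64(0.6), 393, np.float64(10.9))
[0.6478 0.207  0.0195] (np.float64(7.6), 403, np.float64(11.1))
[ 0.6844 -0.1684] strip centroid -0.3 edge-dir, offset mm, width [ 1.2 -4.  20.9]
[ 0.6706 -0.0438] strip centroid -10.2 edge-dir, offset mm, width [-1.8 -9.7 18.6]
[0.658  0.0781] strip centroid 0.6 edge-dir, offset mm, width [18.8 -2.3 21.8]
[0.6478 0.207 ] strip centroid 7.6 edge-dir, offset mm, width [16.4  2.  21.8]
```

View pics/w18.png

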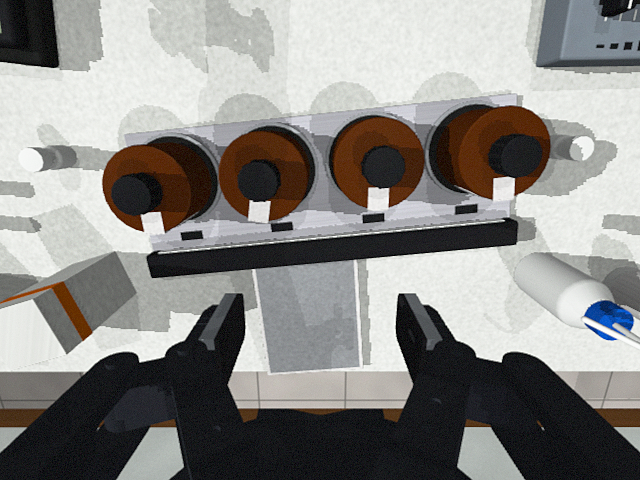

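>>> send_rows(
  translation=[
    [-18.6,-5.4,12],
    [-18.6,-5.4,12],
    [-18.6,-5.4,12],
    [-18.6,-5.4,12],
    [-18.6,-5.4,12],
    [-18.6,-5.4,12],
    [-18.6,-5.4,15],
    [-18.6,-5.4,18],
    [-18.6,-5.4,20],
    [-18.6,-5.4,21],
    [-18.6,-5.4,21.2],
    [-18.6,-5.4,21.2],
    [-18.6,-5.4,21.2],
    [-18.6,-5.4,21.2],
  ],
  twist=[0,0,0,0,0,0,0,0,0,0,0,0,0,0],
  fingers=0,
)

```text
time: 52.18
position: [0.6462, -0.1675, 0.1186]
tool_rot: [0.001, 0.707, 0.707, 0.001]
ft_force: [0.8, -0.0, -0.4]
grip_width: 0.0
```

>>> send_rows(
  translation=[
    [0,0,0.8],
    [0,0,1.4],
    [0,0,1.7],
    [0,0,1.75],
    [0,0,1.75],
    [0,0,1.75],
  ],
  twist=[0,0,0,0,0,0],
)

```text
time: 52.68
position: [0.6448, -0.1675, 0.1001]
tool_rot: [-0.0, 0.707, 0.707, -0.0]
ft_force: [-2.4, 0.4, 8.2]
grip_width: -0.0001
```

>>> send_rows(
  translation=[
    [-0.1,0,0],
    [-0.2,0,0],
    [-0.3,0.01,0],
    [-0.4,0.02,0],
    [-0.4,0.02,0],
    [-0.4,0.02,0],
  ],
  twist=[-0.025,-0.05,-0.075,-0.1,-0.1,-0.1],
)

```text
time: 53.18
position: [0.6451, -0.1717, 0.1001]
tool_rot: [0.0, 0.671, 0.742, -0.0]
ft_force: [-3.6, -0.3, 7.7]
grip_width: -0.0001
```

>>> send_rows(
  translation=[
    [0,0,-2],
    [0,0,-6],
    [0,0,-9],
    [4,0,-9],
    [8,0,-9],
    [12,0,-9],
    [13.4,-0.1,-9],
    [13.4,-0.1,-9],
    [13.4,-0.1,-6],
    [13.4,-0.1,-3],
    [13.4,-0.1,-1.8],
    [13.4,-0.1,-1.7],
    [13.4,-0.1,-1.7],
    [13.4,-0.1,-1.7],
  ],
  twist=[0,0,0,0.12,0.24,0.24,0.24,0.24,0.24,0.24,0.24,0.24,0.24,0.24],
)

```text
time: 54.35
position: [0.6319, -0.0387, 0.1176]
tool_rot: [0.001, 0.755, 0.656, 0.001]
ft_force: [0.5, 0.3, 0.7]
grip_width: 0.0002
```

>>> send_rows(
  translation=[
    [0,0,0.8],
    [0,0,1.4],
    [0,0,1.7],
    [0,0,1.75],
    [0,0,1.75],
    [0,0,1.75],
  ],
  twist=[0,0,0,0,0,0],
)

```text
time: 54.85
position: [0.6311, -0.0382, 0.1001]
tool_rot: [0.0, 0.755, 0.656, 0.0]
ft_force: [-4.0, -0.3, 8.9]
grip_width: 0.0003
```

>>> send_rows(
  translation=[
    [-0.14,0,0],
    [-0.28,0.01,0],
    [-0.56,0.04,0],
    [-0.83,0.09,0],
    [-1.08,0.15,0],
    [-1.08,0.15,0],
    [-1.08,0.15,0],
  ],
  twist=[-0.035,-0.07,-0.14,-0.21,-0.272,-0.272,-0.272],
)

```text
time: 55.43
position: [0.6314, -0.0494, 0.1001]
tool_rot: [0.001, 0.659, 0.752, 0.0]
ft_force: [-2.6, 0.2, 7.7]
grip_width: -0.0002
```

>>> send_rows(
  translation=[
    [0,0,-2],
    [0,0,-6],
    [0,0,-9],
    [4,0.1,-9],
    [8,0.2,-9],
    [12,0.4,-9],
    [12.9,0.4,-9],
    [12.9,0.4,-9],
    [12.9,0.4,-6],
    [12.9,0.4,-3],
    [12.9,0.4,-1.8],
    [12.9,0.4,-1.7],
    [12.9,0.4,-1.7],
    [12.9,0.4,-1.7],
  ],
  twist=[0,0,0,0.12,0.175,0.175,0.175,0.175,0.175,0.175,0.175,0.175,0.175,0.175],
)

```text
time: 56.6
position: [0.6189, 0.0791, 0.1172]
tool_rot: [0.001, 0.722, 0.692, 0.001]
ft_force: [-0.7, 0.6, 0.3]
grip_width: -0.0006
```

>>> send_rows(
  translation=[
    [0,0,0.8],
    [0,0,1.4],
    [0,0,1.7],
    [0,0,1.75],
    [0,0,1.75],
    [0,0,1.75],
  ],
  twist=[0,0,0,0,0,0],
)

```text
time: 57.1
position: [0.6182, 0.0795, 0.1001]
tool_rot: [0.0, 0.722, 0.692, 0.0]
ft_force: [-5.6, -0.8, 13.2]
grip_width: 0.0004
```

>>> send_rows(
  translation=[
    [-0.1,0,0],
    [-0.2,0,0],
    [-0.34,0.01,0],
    [-0.34,0.01,0],
    [-0.34,0.01,0],
  ],
  twist=[-0.025,-0.05,-0.084,-0.084,-0.084],
)

```text
time: 57.52
position: [0.6185, 0.0761, 0.1001]
tool_rot: [0.001, 0.692, 0.721, 0.001]
ft_force: [-2.7, -0.2, 11.5]
grip_width: -0.0001
```

>>> send_rows(
  translation=[
    [0,0,-2],
    [0,0,-6],
    [0,0,-10],
    [3,4,-13],
    [5.9,8,-13],
    [5.9,11.9,-13],
    [5.9,11.9,-13],
    [5.9,11.9,-13],
    [5.9,11.9,-13],
    [5.9,11.9,-13],
  ],
  twist=[0,0,0,0.042,0.042,0.042,0.042,0.042,0.042,0.042],
)

```text
time: 58.35
position: [0.7334, 0.1394, 0.2277]
tool_rot: [-0.0, 0.707, 0.707, -0.001]
ft_force: [-1.0, 1.2, 0.0]
grip_width: 0.0001
```

```bash
python3 look.py w19
```

```text
58.4 [0.7333 0.1392 0.2281] [-1.000e-04  7.075e-01  7.067e-01 -6.000e-04]
bench
[0.647  0.2138 0.022 ] (np.float64(7.2), 715, np.float64(11.7))
disc
[0.648  0.2066 0.0199] (np.float64(8.3), 800, np.float64(11.0))
[0.659  0.0819 0.0221] (np.float64(-1.8), 767, np.float64(11.1))
[0.648  0.2066] strip centroid 8.3 edge-dir, offset mm, width [-5.5  1.3 21.5]
[0.659  0.0819] strip centroid -1.8 edge-dir, offset mm, width [25.7 -3.3 22.5]
```

View pics/w19.png

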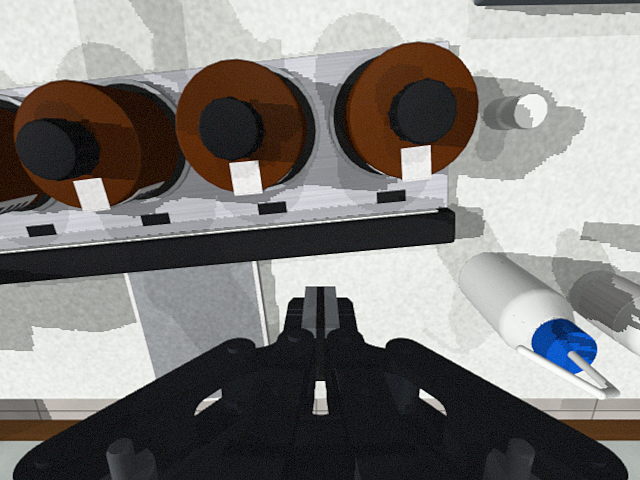

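>>> send_rows(
  translation=[
    [-4,0.4,0],
    [-8,0.8,0],
    [-12,1.2,0],
    [-16,1.6,0],
    [-20,2,0],
    [-24.8,2.4,0],
    [-24.8,2.4,0],
    [-24.8,2.4,0],
    [-24.8,2.4,0],
    [-24.8,2.4,0],
  ],
  twist=[0,0,0,0,0,0,0,0,0,0],
)

```text
time: 59.23
position: [0.7575, -0.1063, 0.2286]
tool_rot: [-0.001, 0.707, 0.707, 0.0]
ft_force: [0.2, 0.5, 0.0]
grip_width: -0.0
```

```bash
python3 look.py w20
```

```text
59.2833 [ 0.7577 -0.1057  0.2287] [-4.000e-04  7.065e-01  7.077e-01  5.000e-04]
bench
[ 0.6712 -0.0392  0.022 ] (np.float64(7.6), 707, np.float64(11.6))
[0.6667 0.111  0.0206] (np.float64(-20.8), 825, np.float64(14.3))
disc
[ 0.6722 -0.0456  0.0199] (np.float64(8.6), 789, np.float64(11.0))
[ 0.6835 -0.164   0.0233] (np.float64(-0.1), 774, np.float64(36.7))
[0.668  0.0899 0.0187] (np.float64(-11.7), 957, np.float64(14.5))
[ 0.6722 -0.0456] strip centroid 8.6 edge-dir, offset mm, width [ 6.3  2.  20.4]
[ 0.6835 -0.164 ] strip centroid -0.1 edge-dir, offset mm, width [22.8 -3.1 21.8]
[0.668  0.0899] strip centroid -11.7 edge-dir, offset mm, width [37.2 -8.  22.2]
```

View pics/w20.png

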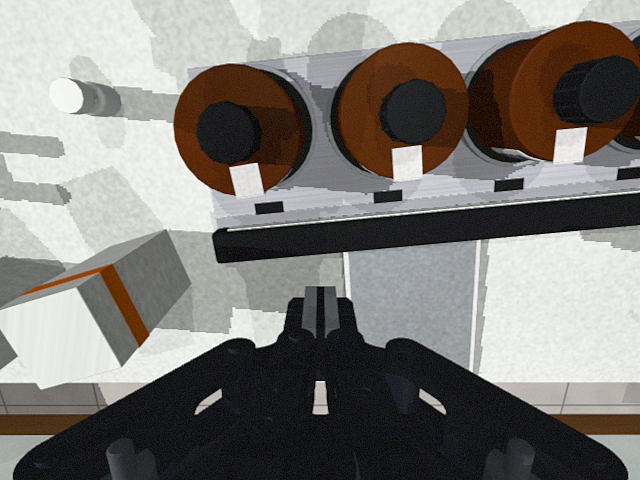

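```bash
cat >> h.py <<'E'
def camfrom(pos,q):
    return cam("wrist",{"position":np.array(pos),"tool_rot":np.array(q)})
def quad(im,c,seed,z=.1,half=34):
    """strip blob near seed pixel; side edges by row-wise subpixel crossings"""
    g=cv2.GaussianBlur(im.min(2).astype(np.float32),(3,3),0)
    x0,y0=seed; L=[];Rr=[]
    for y in range(y0-9,y0+9):
        row=g[y,x0-half:x0+half]; th=110
        i=half
        while i>0 and row[i-1]>th: i-=1
        if i>0: L.append((x0-half+i-1+(th-row[i-1])/(row[i]-row[i-1]),y))
        i=half
        while i<2*half-1 and row[i+1]>th: i+=1
        if i<2*half-1: Rr.append((x0-half+i+(row[i]-th)/(row[i]-row[i+1]),y))
    out=[]
    ctr=[]
    for E in (L,Rr):
        E=np.array(E); P=cast(c,E,z)[:,:2]
        s=np.polyfit(P[:,0],P[:,1],1); d=np.abs(np.polyval(s,P[:,0])-P[:,1]); k=d<max(.0004,2*np.median(d))
        s=np.polyfit(P[k,0],P[k,1],1); out.append(np.degrees(np.arctan(s[0])).round(1)); ctr.append(P[k])
    xm=np.mean([p[:,0].mean() for p in ctr]); 
    W=abs(ctr[0][:,1].mean()-ctr[1][:,1].mean())
    return out,np.mean(out).round(1),"w",round(W*1e3,1),"mid",np.round([xm,(ctr[0][:,1].mean()+ctr[1][:,1].mean())/2],4),len(L),len(Rr)
E
python3 - <<'E'
from h import *
c=camfrom([.7333,.1392,.2281],[-1e-4,.7075,.7067,-6e-4]); im=cv2.imread("pics/w19.png")
print("j1",quad(im,c,(416,164)));print("j2",quad(im,c,(246,178)));print("j3",quad(im,c,(93,194)))
c=camfrom([.7577,-.1057,.2287],[-4e-4,.7065,.7077,5e-4]); im=cv2.imread("pics/w20.png")
print("j3",quad(im,c,(407,163)));print("j4",quad(im,c,(246,180)));print("j2",quad(im,c,(570,146)))
E
```

```text
j1 ([np.float64(6.6), np.float64(6.9)], np.float64(6.8), 'w', np.float64(22.9), 'mid', array([0.6836, 0.2117]), 18, 18)
j2 ([np.float64(4.5), np.float64(5.1)], np.float64(4.8), 'w', np.float64(22.8), 'mid', array([0.694 , 0.0807]), 18, 18)
j3 ([np.float64(6.9), np.float64(7.0)], np.float64(7.0), 'w', np.float64(22.9), 'mid', array([ 0.7064, -0.0416]), 18, 18)
j3 ([np.float64(6.7), np.float64(7.5)], np.float64(7.1), 'w', np.float64(23.0), 'mid', array([ 0.7072, -0.0398]), 18, 18)
j4 ([np.float64(9.3), np.float64(9.3)], np.float64(9.3), 'w', np.float64(22.9), 'mid', array([ 0.7204, -0.1638]), 18, 18)
j2 ([np.float64(4.9), np.float64(5.1)], np.float64(5.0), 'w', np.float64(23.0), 'mid', array([0.6945, 0.0821]), 18, 18)
```

>>> send_rows(
  translation=[
    [-2,-3.5,0],
    [-4,-7,0],
    [-6.3,-11.4,0],
    [-6.3,-11.4,0],
    [-6.3,-11.4,3],
    [-6.3,-11.4,7],
    [-6.3,-11.4,10],
    [-6.3,-11.4,11.3],
    [-6.3,-11.4,11.3],
    [-6.3,-11.4,11.3],
    [-6.3,-11.4,11.3],
  ],
  twist=[0,0,0,0,0,0,0,0,0,0,0],
)

```text
time: 60.2
position: [0.6457, -0.1707, 0.1176]
tool_rot: [0.001, 0.707, 0.707, 0.001]
ft_force: [-0.4, 0.8, 0.6]
grip_width: 0.0004
```

>>> send_rows(
  translation=[
    [0,0,0.8],
    [0,0,1.4],
    [0,0,1.7],
    [0,0,1.75],
    [0,0,1.75],
    [0,0,1.75],
  ],
  twist=[0,0,0,0,0,0],
)

```text
time: 60.7
position: [0.6445, -0.1716, 0.1001]
tool_rot: [0.001, 0.708, 0.707, 0.0]
ft_force: [-4.4, 0.5, 13.5]
grip_width: 0.0002
```

>>> send_rows(
  translation=[
    [0.1,0,0],
    [0.2,0,0],
    [0.27,0.01,0],
    [0.27,0.01,0],
    [0.27,0.01,0],
  ],
  twist=[0.025,0.05,0.068,0.068,0.068],
)

```text
time: 61.12
position: [0.6445, -0.169, 0.1001]
tool_rot: [0.001, 0.731, 0.682, 0.0]
ft_force: [-4.5, 0.3, 13.3]
grip_width: 0.0004
```

>>> send_rows(
  translation=[
    [0,0,-2],
    [0,0,-6],
    [0,0,-10],
    [3,4,-13],
    [5.3,8,-13],
    [5.3,12,-13],
    [5.3,12,-13],
    [5.3,12,-13],
    [5.3,12,-13],
    [5.3,12,-13],
  ],
  twist=[0,0,0,-0.068,-0.068,-0.068,-0.068,-0.068,-0.068,-0.068],
)

```text
time: 61.95
position: [0.7666, -0.1244, 0.2273]
tool_rot: [-0.0, 0.708, 0.707, -0.001]
ft_force: [-1.2, -1.1, 1.2]
grip_width: 0.0003
```

```bash
python3 look.py w21
```

```text
62.0 [ 0.7664 -0.1247  0.2276] [-1.000e-04  7.078e-01  7.065e-01 -5.000e-04]
bench
[ 0.6845 -0.1743  0.0218] (np.float64(5.5), 693, np.float64(11.3))
[ 0.6701 -0.0373  0.0217] (np.float64(6.6), 739, np.float64(11.5))
[0.6601 0.078  0.0232] (np.float64(31.3), 752, np.float64(16.3))
disc
[ 0.6851 -0.1696  0.0198] (np.float64(4.5), 779, np.float64(10.9))
[ 0.6721 -0.0457  0.0196] (np.float64(8.1), 835, np.float64(11.0))
[0.6628 0.0593 0.0207] (np.float64(30.0), 998, np.float64(35.8))
[ 0.6851 -0.1696] strip centroid 4.5 edge-dir, offset mm, width [-0.8 -0.8 21.5]
[ 0.6721 -0.0457] strip centroid 8.1 edge-dir, offset mm, width [-1.8  1.4 21.7]
[0.6628 0.0593] strip centroid 30.0 edge-dir, offset mm, width [-29.7   5.   28.8]
```

View pics/w21.png

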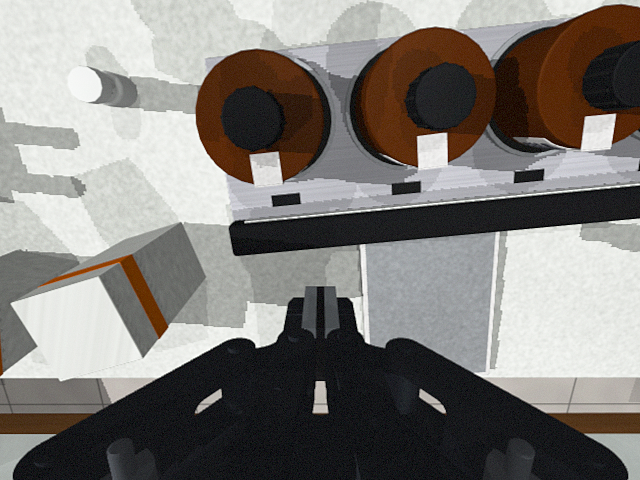

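Run:
```python
from h import *
c=camfrom([.7664,-.1247,.2276],[-1e-4,.7078,.7065,-5e-4]); im=cv2.imread("pics/w21.png")
print("j4",quad(im,c,(266,170)));print("j3",quad(im,c,(433,150)));print("j2",quad(im,c,(599,132)))
g=im.max(2)
pts=[]
for x in range(260,630,10):
    col=g[200:280,x]<70; e=np.nonzero(col)[0]
    pts.append((x,200+e[0]))
P=cast(c,pts,.036); s=np.polyfit(P[:,1],P[:,0],1); print("bar yaw",np.degrees(np.arctan(-s[0])), np.abs(np.polyval(s,P[:,1])-P[:,0]).max())
```

```text
j4 ([np.float64(5.8), np.float64(5.7)], np.float64(5.8), 'w', np.float64(22.7), 'mid', array([ 0.721, -0.167]), 18, 18)
j3 ([np.float64(6.6), np.float64(7.3)], np.float64(7.0), 'w', np.float64(23.0), 'mid', array([ 0.7064, -0.0409]), 18, 18)
j2 ([np.float64(4.6), np.float64(5.3)], np.float64(4.9), 'w', np.float64(23.0), 'mid', array([0.6937, 0.0811]), 18, 18)
bar yaw 2.7008905897384974 0.013527980313475907
```

>>> send_rows(
  translation=[
    [44.3,-27.2,0],
    [44.3,-27.2,0],
    [44.3,-27.2,0],
    [44.3,-27.2,0],
    [44.3,-27.2,0],
    [44.3,-27.2,0],
    [44.3,-27.2,0],
    [44.3,-27.2,0],
    [44.3,-27.2,0],
    [44.3,-27.2,0],
    [44.3,-27.2,0],
    [44.3,-27.2,0],
    [44.3,-27.2,0],
    [44.3,-27.2,0],
    [44.3,-27.2,0],
    [44.3,-27.2,0],
    [44.3,-27.2,0],
  ],
  twist=[0,0,0,0,0,0,0,0,0,0,0,0,0,0,0,0,0],
  fingers=60,
)

```text
time: 63.42
position: [0.497, 0.3171, 0.2278]
tool_rot: [0.001, 0.709, 0.706, -0.0]
ft_force: [-0.8, 0.4, 0.6]
grip_width: 0.0516
```

Run:
```python
from h import *
im,c=snap("wrist","w22"); o=monitor.get_obs(); print(o["time"],o["position"],o["tool_rot"])
```

```text
63.4667 [0.49693251 0.31727745 0.22777251] [ 4.64857161e-04  7.08653325e-01  7.05556674e-01 -1.69780162e-04]
```

View pics/w22.png

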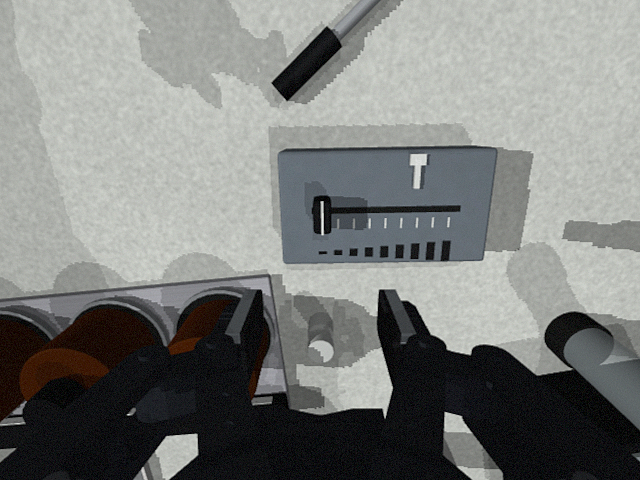

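Run:
```python
from h import *
c=cam("wrist"); im=cv2.imread("pics/w22.png").min(2)
def rowmid(y,x0,x1,th): 
    e=np.nonzero(im[y,x0:x1]>th)[0]; return x0+e.mean() if len(e) else None
for y in (168,172,176,180,184): x=rowmid(y,405,430,170); print("ptr",cast(c,[[x,y]],.054).round(4))
for y in (206,212,218,224): x=rowmid(y,314,330,100); print("knob",x, cast(c,[[x,y]],.079).round(4) if x else '')
```

```text
ptr [[0.456 0.404 0.054]]
ptr [[0.4596 0.4042 0.054 ]]
ptr [[0.4631 0.4036 0.054 ]]
ptr [[0.4667 0.4039 0.054 ]]
ptr [[0.4704 0.4042 0.054 ]]
knob 322.0 [[0.4849 0.318  0.079 ]]
knob 322.0 [[0.4902 0.318  0.079 ]]
knob 322.0 [[0.4955 0.318  0.079 ]]
knob 322.0 [[0.5009 0.318  0.079 ]]
```

>>> send_rows(
  translation=[
    [0.1,-0.3,4],
    [0.1,-0.3,8],
    [0.1,-0.3,12],
    [0.1,-0.3,15],
    [0.1,-0.3,16.7],
    [0.1,-0.3,16.7],
    [0.1,-0.3,16.7],
  ],
  twist=[0,0,0,0,0,0,0],
)

```text
time: 64.05
position: [0.4931, 0.3191, 0.0603]
tool_rot: [-0.0, 0.708, 0.706, -0.001]
ft_force: [1.1, -0.2, 0.9]
grip_width: 0.0512
```

>>> send_rows(
  translation=[
    [0,0,0],
    [0,0,0],
    [0,0,0],
    [0,0,0],
    [0,0,0],
    [0,0,0],
  ],
  twist=[0,0,0,0,0,0],
  fingers=0,
  squeeze=25,
)

```text
time: 64.55
position: [0.494, 0.3209, 0.0626]
tool_rot: [0.001, 0.707, 0.707, 0.001]
ft_force: [-0.1, -1.1, 7.4]
grip_width: 0.0152
```

>>> send_rows(
  translation=[
    [0.5,0,-0.2],
    [1.5,0,-0.2],
    [2.5,0,-0.2],
    [3.5,0,-0.2],
    [4.5,-0.05,-0.2],
    [5.5,-0.05,-0.2],
    [6.5,-0.1,-0.2],
    [7.3,-0.1,-0.2],
    [8.0,-0.1,-0.2],
    [8.4,-0.1,-0.2],
    [8.4,-0.1,-0.2],
    [8.4,-0.1,-0.2],
    [8.4,-0.1,-0.2],
  ],
  twist=[0,0,0,0,0,0,0,0,0,0,0,0,0],
)

```text
time: 65.63
position: [0.4929, 0.4065, 0.0628]
tool_rot: [-0.0, 0.707, 0.707, 0.002]
ft_force: [6.1, 0.9, -8.0]
grip_width: 0.0153
```

>>> send_rows(
  translation=[
    [-0.1,0,0],
    [-0.2,0,0],
    [-0.2,0,0],
    [-0.2,0,0],
    [-0.2,0,0],
  ],
  twist=[0,0,0,0,0],
)

```text
time: 66.05
position: [0.4929, 0.4041, 0.0628]
tool_rot: [-0.0, 0.707, 0.707, 0.001]
ft_force: [5.3, 2.0, -7.3]
grip_width: 0.0154
```

>>> send_rows(
  translation=[
    [0,0,0],
    [0,0,0],
    [0,0,0],
    [0,0,0],
    [0,0,0],
    [0,0,-2],
    [0,0,-6],
    [0,0,-10],
    [-1,1,-14],
    [-1,2,-17],
    [-1,2,-17],
    [-1,2,-17],
    [-1,2,-17],
    [-1,2,-17],
  ],
  twist=[0,0,0,0,0,0,0,0,0,0,0,0,0,0],
  fingers=60,
)

```text
time: 67.22
position: [0.5107, 0.392, 0.2311]
tool_rot: [-0.0, 0.707, 0.707, -0.001]
ft_force: [-0.4, -0.4, -0.4]
grip_width: 0.0509
```

Run:
```python
from h import *
im,c=snap("wrist","w23"); o=monitor.get_obs(); print(o["time"],o["position"])
K=proj(c,[[.493,.4045,.079],[.463,.404,.054]]); print(K)
cv2.imwrite("pics/w23z.png",cv2.resize(im[110:270,200:460],None,fx=3,fy=3,interpolation=cv2.INTER_CUBIC))
```

```text
67.2667 [0.51069156 0.39196464 0.23098574]
[[335.91346752 199.12657648]
 [334.63196322 160.97350488]]
```

View pics/w23z.png

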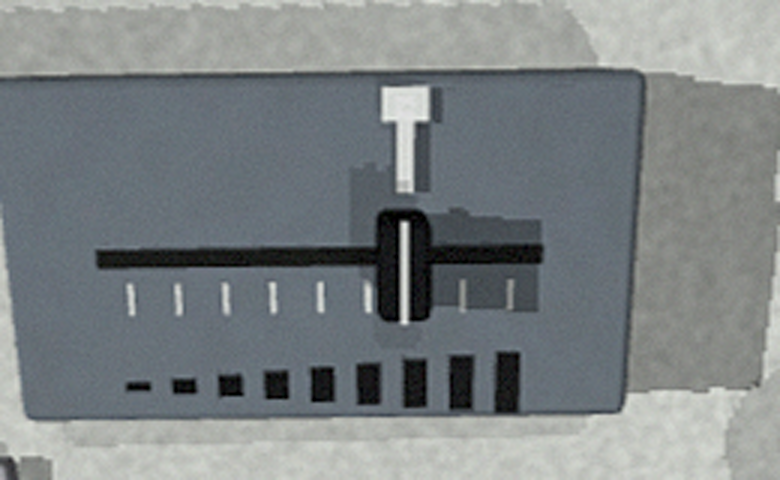

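>>> send_rows(
  translation=[
    [-2,2,-10],
    [-37.4,18.9,-10],
    [-37.4,18.9,-10],
    [-37.4,18.9,-10],
    [-37.4,18.9,-10],
    [-37.4,18.9,-10],
    [-37.4,18.9,-10],
    [-37.4,18.9,-10],
    [-37.4,18.9,-10],
    [-37.4,18.9,-10],
    [-37.4,18.9,-10],
    [-37.4,18.9,-10],
    [-37.4,18.9,-10],
    [-37.4,18.9,-10],
    [-37.4,18.9,-10],
    [-37.4,18.9,-10],
  ],
  twist=[0,0,0,0,0,0,0,0,0,0,0,0,0,0,0,0],
)

```text
time: 68.6
position: [0.6998, 0.0204, 0.3323]
tool_rot: [-0.001, 0.706, 0.708, -0.0]
ft_force: [-0.1, -0.6, 0.4]
grip_width: 0.0512
```

```bash
python3 look.py w24
python3 - <<'E'
from h import *
snap("side","s2")
E
```

```text
68.65 [0.7    0.0201 0.3326] [-4.000e-04  7.065e-01  7.077e-01 -1.000e-04]
bench
[ 0.6888 -0.1822  0.0214] (np.float64(4.4), 329, np.float64(11.1))
[ 0.6745 -0.0491  0.0211] (np.float64(6.7), 328, np.float64(11.0))
[0.6604 0.0821 0.0209] (np.float64(4.2), 336, np.float64(11.2))
[0.6494 0.2204 0.0211] (np.float64(6.4), 352, np.float64(11.2))
disc
[ 0.6844 -0.1685  0.02  ] (np.float64(2.5), 358, np.float64(10.7))
[ 0.671  -0.0442  0.0198] (np.float64(5.7), 357, np.float64(10.7))
[0.658  0.0779 0.0195] (np.float64(4.9), 377, np.float64(10.9))
[0.6477 0.2067 0.0196] (np.float64(8.1), 388, np.float64(10.7))
[ 0.6844 -0.1685] strip centroid 2.5 edge-dir, offset mm, width [ 4.6 -1.8 20.8]
[ 0.671  -0.0442] strip centroid 5.7 edge-dir, offset mm, width [ 6.2  0.  20.2]
[0.658  0.0779] strip centroid 4.9 edge-dir, offset mm, width [17.1  0.3 20.9]
[0.6477 0.2067] strip centroid 8.1 edge-dir, offset mm, width [15.2  2.3 21. ]
```

View pics/w24.png

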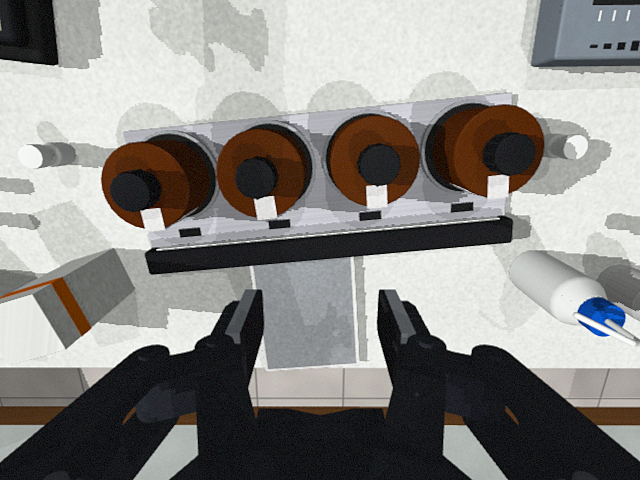

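View pics/s2.png

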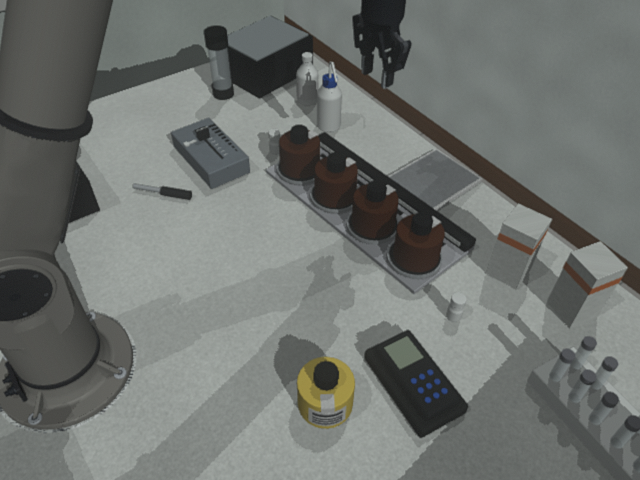

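All four jars stand centred on the turntables with their strips towards the bar. The fader is at the pointer, and the droppers and the yellow jar are where they were. Handing in.

```bash
python3 -c "
from cell import env,monitor
print(env.sign_off())"
```

```text
the job is handed in; nothing more can be done
None
```

The job is done and handed in at about 69 s of robot time. I slid the fader fully down, set all four amber jars on their own turntables and rolled each label to face the reader bar. I then raised the fader to the white pointer.

**Labels:** close-up readings of the strip edges gave jars 1–4, counted from the +y end of the row, at 6.8°, 4.9°, 7.0° and 5.8°. The stand's x axis is at about 5.4°, so each is within roughly 1.6° of square.

**Centring:** in the last overview the jars sit within about 3 mm of their turntable centres. I re-gripped and re-placed jars 3 and 4 once, because the first rolls had shifted them by about 5 mm.

**Fader:** the last wrist view puts the knob about 1 mm short of the pointer.

**Bystanders:** nothing fell over. The dropper bottles and the yellow look-alike jar are where they were, and the gripper was clear of everything at hand-in.

**Checks that disagreed or ran high:**
- The coarser strip reading from the last overview was up to about 3° off (jar 4 read 2.5°, jar 1 8.1°). I trusted the edge fit, which agreed between views.
- A yaw fit on the reader bar's edge failed, so I relied on the turntable centres and the plate edge, which agree on 5.4°.
- One roll on jar 3 briefly pressed about 39 N down at the fingertip, well above the 5–15 N advised. A few other presses reached 17–22 N.

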